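Fetch the gel tray from behind the reagent bottles

TASK

Move all three reagent bottles off the steel spill tray and stand them on the dark rubber mat, then fetch the orange gel tray they were crowding and lay it flat and centred on the platform of the electrophoresis tank, its long side along the tank. Only then put the bottles back, each upright in the middle of the coaster of its own cap colour. Do not tip a bottle over and leave the pipette tip box where it is.

Things in the scene. Friction and masses are not known exactly. Their poses are not given: they have to be found in the camera images.
- bottle_red: White reagent bottle with a red cap and red band, loose, about 0.2 kg, 136 mm tall: body 52 mm across up to 82 mm, neck 28 mm, round screw cap 34 mm across from 108 to 136 mm above the foot (grip it there). Origin: centre of the underside, z up. It starts upright on the coaster of its own colour.
- bottle_blue: White reagent bottle with a blue cap and blue band, loose, about 0.2 kg, 136 mm tall: body 52 mm across up to 82 mm, neck 28 mm, round screw cap 34 mm across from 108 to 136 mm above the foot (grip it there). Origin: centre of the underside, z up. It starts upright on the coaster of its own colour.
- bottle_yellow: White reagent bottle with a yellow cap and yellow band, loose, about 0.2 kg, 136 mm tall: body 52 mm across up to 82 mm, neck 28 mm, round screw cap 34 mm across from 108 to 136 mm above the foot (grip it there). Origin: centre of the underside, z up. It starts upright on the coaster of its own colour.
- coaster_red: Round red coaster, 76 mm across, 4 mm thick, fixed: the home of the red-capped bottle. Origin: centre of the underside; its top is 4 mm above the origin. The three coasters are on one flat steel spill tray (250 x 200 mm, rim 8 mm high), around the gel tray.
- coaster_blue: Round blue coaster, 76 mm across, 4 mm thick, fixed: the home of the blue-capped bottle. Origin: centre of the underside; its top is 4 mm above the origin. The three coasters are on one flat steel spill tray (250 x 200 mm, rim 8 mm high), around the gel tray.
- coaster_yellow: Round yellow coaster, 76 mm across, 4 mm thick, fixed: the home of the yellow-capped bottle. Origin: centre of the underside; its top is 4 mm above the origin. The three coasters are on one flat steel spill tray (250 x 200 mm, rim 8 mm high), around the gel tray.
- gel_tray: Orange gel casting tray with black comb, one rigid piece, loose, 0.15 kg, 100 mm along x, 70 along y; floor 5 mm, long side walls 18 mm high. The comb stands upright across its middle: 12 mm thick along x, 70 long along y, 18 to 52 mm above the underside; grip it from above across the 12 mm. Origin: centre of the underside. It starts on the steel spill tray, bottles close around.
- tank: Electrophoresis tank, fixed, open-topped, 220 mm along its x by 110 mm along its y, clear walls 5 mm thick reaching 50 mm above the bench. In its middle a flat grey platform 120 mm along x by 100 mm along y, 30 mm above the origin: the gel tray's place. A lower chamber at each end. Origin: centre of the underside, z up.
- mat: Dark rubber mat, fixed, 200 mm along its x by 170 mm along its y, 3 mm thick: the side area for the bottles. Origin: centre of the underside.
- tip_box: Bystander: closed box of pipette tips, white with a green lid, 87 x 127 x 65 mm, loose, 0.3 kg; leave it alone. Origin: centre of the underside.
Not all that is in view belongs to the job. Several things look just like the gel_tray: the one meant starts nearest to the robot's base.

How it is judged:
On the way, in this order (a step that is already met when the one before it is completed fails the run):
1. all three bottles stand upright on the rubber mat together (x of bottle_red in the frame of mat between -0.088 and 0.088 m and y of bottle_red in the frame of mat between -0.073 and 0.073 m and z of each of bottle_red, bottle_blue, bottle_yellow in the frame of mat below 0.009 m and angle between each of bottle_red, bottle_blue, bottle_yellow's own z axis and vertical below 0.12 rad and x of bottle_blue in the frame of mat between -0.088 and 0.088 m and y of bottle_blue in the frame of mat between -0.073 and 0.073 m and x of bottle_yellow in the frame of mat between -0.088 and 0.088 m and y of bottle_yellow in the frame of mat between -0.073 and 0.073 m), for 0.2 s.
2. the gel tray lies on the tank's platform, with all three bottles still on the mat (all of step 1 and x of gel_tray in the frame of tank between -0.012 and 0.012 m and y of gel_tray in the frame of tank between -0.012 and 0.012 m and z of gel_tray in the frame of tank between 0.026 and 0.034 m and angle between gel_tray's own z axis and vertical below 0.08 rad and angle between the x axis of gel_tray and the x axis of tank, either way round below 0.15 rad and linear speed of gel_tray below 0.02 m/s), for 0.2 s.
At the end, for the whole second after the job is handed in: The gel tray lies flat and at rest on the tank's platform, within 12 mm of its middle along and across and within 0.15 rad of the tank's long direction (either way round), and each bottle stands upright and at rest on the coaster of its own colour, within 12 mm of its centre (x of gel_tray in the frame of tank between -0.012 and 0.012 m and y of gel_tray in the frame of tank between -0.012 and 0.012 m and z of gel_tray in the frame of tank between 0.026 and 0.034 m and angle between gel_tray's own z axis and vertical below 0.08 rad and angle between the x axis of gel_tray and the x axis of tank, either way round below 0.15 rad and linear speed of each of gel_tray, bottle_red, bottle_blue, bottle_yellow below 0.02 m/s and horizontal distance between bottle_red and coaster_red below 0.012 m and z of bottle_red in the frame of coaster_red between 0 and 0.008 m and angle between each of bottle_red, bottle_blue, bottle_yellow's own z axis and vertical below 0.1 rad and horizontal distance between bottle_blue and coaster_blue below 0.012 m and z of bottle_blue in the frame of coaster_blue between 0 and 0.008 m and horizontal distance between bottle_yellow and coaster_yellow below 0.012 m and z of bottle_yellow in the frame of coaster_yellow between 0 and 0.008 m); the robot touches nothing.
It fails at once if the tip box is shifted by more than 25 mm (distance of tip_box from where it was at the start of the episode above 0.025 m).
It fails at once if a bottle is tipped over (angle between any of bottle_red, bottle_blue, bottle_yellow's own z axis and vertical above 0.6 rad).
It also fails if it takes over 152 s, if anything falls off the work surface, if the arm or the gripper's body presses on something with over 40 N, if the wrist force passes 120 N, or if a joint passes its speed limit or range.

ROBOT

A 7-joint arm with a two-finger parallel gripper is mounted at the origin on the work surface. World frame = base frame: x ahead of the robot, y to its left, z up, the work surface at z = 0. Lengths are in m, angles in rad, forces in N, time in s.
With the tool pointing down it reaches from about 0.35 to 0.9 m from the base axis. Payload 19.9 kg.
Tool frame: the origin (TCP) lies between the finger pads; the fingertips stand 8 mm ahead of it and the grasp point (between the pads) lies 11 mm behind it (env.nose_length is the distance from the TCP to the fingertips, in m); y points along the fingers, z is the direction in which the jaws open and shut, and the axes are right-handed (so a half turn about y gives the same grasp; the last joint's range is limited). The gripper opens to 94 mm and grips with 3 to 60 N. Pads are 16 mm wide; open, the fingers measure 119 mm over their backs; the gripper's body (75 mm by 177 mm) begins 78 mm behind the grasp point.
Start: joints at [1.244, 0.417, -0.01, 1.614, 0.005, 1.111, -0.053], TCP at [0.176, -0.6, 0.213] pointing down, gripper open.
Joint ranges: [-2.81, 2.81], [-0.39, 2.02], [-1.27, 1.25], [0.06, 2.57], [-1.19, 4.33], [0.19, 2], [-2.82, 2.82]. Speed limits (rad/s): [1.89, 1.89, 2.39, 2.39, 3.01, 3.01, 3.01].

INTERFACE

Orientations are given as a unit quaternion [x, y, z, w].
In Python, from cell import env, optics, workorder gives the robot as it stands.
- The arm moves only by the shell command python3 -m inch 'ROWS' [FORCE]. ROWS is a JSON object of lists of equal length, an entry for each row: "slide": the shift along the tool's x, y, z in m, a list of three; "angular": the turn, a rotation vector about the tool's x, y, z in rad, a list of three; "hand": the finger opening in m, from 0 to 0.094. In form: {"slide": [[x, y, z], ...], "angular": [[ax, ay, az], ...], "hand": [hand, ...]}. A call has 1 to 5 rows; each row is the pose to reach, as a shift and turn from the pose commanded when the call began, along the tool's axes at that moment; what a row does not reach only later rows make up. A row lasts 1/10 s, in which the tool goes at most 50 mm and 8.59 degrees, less where a joint would pass 70% of its speed; a pose out of reach is approached as far as the arm can. A call with a gripper value outside its range is refused whole. The fingers move at their own pace and stop on an object; FORCE is the grip in N (left out, the last holds). Time passes only in rows, so rows that repeat a pose let the fingers close. It gives the time, the measured TCP pose, the force and the opening at its end, in the units of the state.
- env.state(): the state, without advancing time (a new reading comes with each control period).
- optics.get_image(name): name is "scene" or "top" or "wrist"; returns the picture (480x640x3 uint8, red, green, blue); there is no depth.
- optics.camera_params(name): a dict with "fx", "fy", "cx", "cy" (pixels), "dist" ([k1, k2, p1, p2, k3] as OpenCV has them; the pictures are not rectified), "origin" and "attitude" of the camera in the world. Camera axes: x right, y down, z forward; pixel columns grow to the right and rows downward; lengths in m; the calibration is good to about 2 mm. A picture is of the moment at which its call begins: read the wrist's pose just before it. camera_params takes no time and is no camera call; for the wrist camera it gives the pose at the moment of the call.
- workorder.job_done(): hands the job in, once; it reports no verdict.
The state is a dict: "t": time; "joint_pos": joint angles; "joint_vel": joint speeds; "joint_efforts": joint torques, N m; "tcp_pos": TCP position; "eef_rot": TCP orientation; "contact_force": force on the tool from outside, world axes, zero at the start; "wrist_torque": the same for the moment, N m; "width": opening from 0.0 (shut) to 1.0 (fully open).
Only numpy, scipy, OpenCV 4.12 (cv2) and the standard library are available. Lean on these libraries where they do the work, as an engineer would, in place of code of your own. Each camera call takes 0.05 s, during which the arm holds its last target.

## Working session

There is one attempt and no reset: what is moved stays moved. The work goes in short steps, Python scripts to look and compute and a shell command to move; the robot and the scene stay as the last step left them, time stands still between calls to the robot, and variables do not carry over. Pictures are saved under pics/ and viewed, and the job is handed in when it is done.

```bash
ls; mkdir -p pics
python3 - <<'E'
from cell import env, optics, workorder
import cv2
print(env.state()); print(env.nose_length)
for n in ["scene","top","wrist"]:
    p=optics.camera_params(n);print(n,p)
    cv2.imwrite(f"pics/{n}0.png",optics.get_image(n)[:,:,::-1])
E
```

```text
pics
{'t': 0.0, 'joint_pos': array([ 1.24352252,  0.41799762, -0.01032789,  1.61419872,  0.00470467,
        1.11067622, -0.05301851]), 'joint_vel': array([ 7.83141912e-04, -1.00724656e-03,  2.48798809e-05,  4.98731044e-04,
        2.48730194e-03, -4.09307159e-04, -8.33456685e-04]), 'joint_efforts': array([-8.30534409e-04, -8.51264977e+01,  6.38369713e-01, -4.26003242e+01,
       -4.87934472e-02,  1.84513506e-02,  7.31187697e-05]), 'tcp_pos': array([ 0.17608179, -0.59928937,  0.21280009]), 'eef_rot': array([-0.10079146,  0.70033387, -0.69946572,  0.10060446]), 'contact_force': array([-0.82306598, -0.96466516,  0.25481233]), 'wrist_torque': array([-0.08164955, -0.01747408, -0.00359278]), 'width': 0.9945106158829089}
0.008
scene {'fx': 574.5747634485682, 'fy': 574.5747634485682, 'cx': 316.10645592838966, 'cy': 241.51613915182355, 'dist': array([-0.10097817,  0.        ,  0.        ,  0.        ,  0.        ]), 'origin': array([ 1.45942396, -0.63819732,  1.0712421 ]), 'attitude': array([ 0.79646575,  0.45751568, -0.18933987, -0.34709095])}
top {'fx': 480.5007053705269, 'fy': 480.5007053705269, 'cx': 323.2714361900331, 'cy': 243.61105890961593, 'dist': array([-0.0107173,  0.       ,  0.       ,  0.       ,  0.       ]), 'origin': array([ 0.46908785, -0.06978288,  1.06271473]), 'attitude': array([ 0.71434554, -0.69751896,  0.0310367 , -0.04705817])}
wrist {'fx': 377.502839798554, 'fy': 377.502839798554, 'cx': 313.15724083069586, 'cy': 241.68004961020787, 'dist': array([-0.00799417,  0.        ,  0.        ,  0.        ,  0.        ]), 'origin': array([ 0.23948619, -0.58110413,  0.38393088]), 'attitude': array([ 0.79500114, -0.59562138, -0.06922452,  0.09174055])}
```

View pics/top0.png

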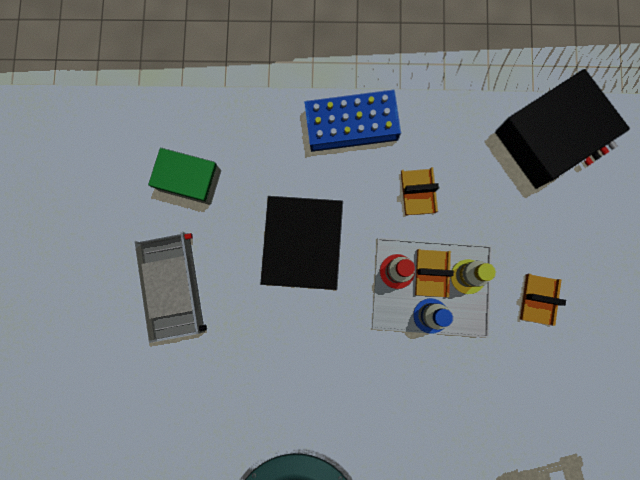

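View pics/scene0.png

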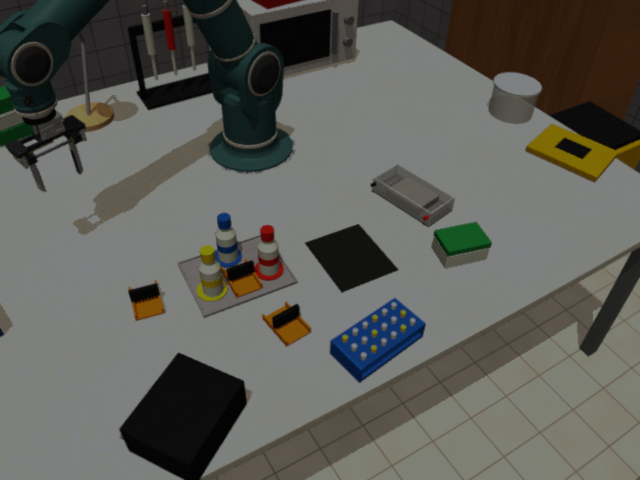

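View pics/wrist0.png

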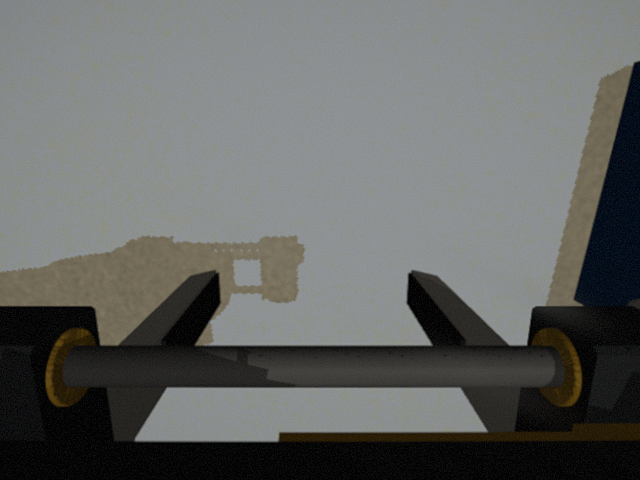

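```bash
cat > h.py <<'E'
import numpy as np, cv2
from scipy.spatial.transform import Rotation as R
from cell import env, optics, workorder
def ray(p,uv):
    K=np.array([[p['fx'],0,p['cx']],[0,p['fy'],p['cy']],[0,0,1]])
    q=cv2.undistortPoints(np.array(uv,float).reshape(-1,1,2),K,np.array(p['dist'])).reshape(-1,2)
    d=np.c_[q,np.ones(len(q))]
    return np.array(p['origin']), R.from_quat(p['attitude']).apply(d)
def plane(p,uv,z):
    o,d=ray(p,uv); return o+d*((z-o[2])/d[:,2])[:,None]
def two(p1,uv1,p2,uv2):
    o1,d1=ray(p1,[uv1]);o2,d2=ray(p2,[uv2]);d1=d1[0];d2=d2[0]
    s=np.linalg.lstsq(np.c_[d1,-d2],o2-o1,rcond=None)[0]
    a=o1+s[0]*d1;b=o2+s[1]*d2; return (a+b)/2,np.linalg.norm(a-b)
def proj(p,X):
    K=np.array([[p['fx'],0,p['cx']],[0,p['fy'],p['cy']],[0,0,1]])
    r=R.from_quat(p['attitude']).inv(); X=np.atleast_2d(np.array(X,float))
    return cv2.projectPoints(X,r.as_rotvec(),-r.apply(p['origin']),K,np.array(p['dist']))[0].reshape(-1,2)
def hsvmask(im,lo,hi):
    h=cv2.cvtColor(im,cv2.COLOR_RGB2HSV); 
    if lo[0]>hi[0]:
        return cv2.inRange(h,np.array(lo),np.array([180,*hi[1:]]))|cv2.inRange(h,np.array([0,*lo[1:]]),np.array(hi))
    return cv2.inRange(h,np.array(lo),np.array(hi))
def blobs(m,amin=30):
    n,l,s,c=cv2.connectedComponentsWithStats(m); return [(s[i].tolist(),c[i].round(1).tolist()) for i in range(1,n) if s[i,4]>=amin]
def tool():
    s=env.state(); return s['tcp_pos'],R.from_quat(s['eef_rot'])
def goal(pos,jawdeg):
    """print slide/angular to reach pos, tool down, jaw axis yaw (deg, mod 180)"""
    t,r=tool(); y=np.array([0,0,-1.]); best=None
    for k in (0,180):
        a=np.radians(jawdeg+k); z=np.array([np.cos(a),np.sin(a),0]); x=np.cross(y,z)
        q=R.from_matrix(np.c_[x,y,z]); d=(r.inv()*q).as_rotvec()
        if best is None or np.linalg.norm(d)<np.linalg.norm(best): best=d
    print('tcp',t.round(4),'slide',r.inv().apply(np.array(pos)-t).round(4),'angular',best.round(3), 'jaw yaw now',round(np.degrees(np.arctan2(*r.as_matrix()[[1,0],2])),1))
E
python3 - <<'E'
from h import *
t,r=tool(); print(r.as_matrix().round(3))
top=cv2.imread('pics/top0.png')[:,:,::-1].copy(); sc=cv2.imread('pics/scene0.png')[:,:,::-1].copy()
C={'red':((172,150,60),(6,255,255)),'blue':((105,150,60),(125,255,255)),'yellow':((24,120,80),(34,255,255)),'orange':((10,150,80),(23,255,255)),'green':((50,120,40),(75,255,255))}
for k,(a,b) in C.items():
    print(k,'T',blobs(hsvmask(top,a,b)));print(k,'S',blobs(hsvmask(sc,a,b)))
cv2.imwrite('pics/c1.png',cv2.resize(top[225:350,360:580,::-1],None,fx=3.6,fy=3.6,interpolation=2))
cv2.imwrite('pics/c2.png',cv2.resize(sc[200:330,120:330,::-1],None,fx=3.8,fy=3.8,interpolation=2))
cv2.imwrite('pics/c3.png',cv2.resize(top[130:350,120:360,::-1],None,fx=2.7,fy=2.7,interpolation=2))
E
```

```text
[[-0.959 -0.     0.282]
 [-0.282  0.001 -0.959]
 [ 0.    -1.    -0.001]]
red T [([601, 147, 8, 7, 35], [604.5, 149.9]), ([585, 157, 8, 8, 40], [588.4, 160.4]), ([184, 234, 8, 5, 33], [187.4, 235.9]), ([380, 255, 34, 34, 321], [391.6, 273.8]), ([397, 259, 18, 18, 241], [405.2, 267.5])]
red S [([162, 9, 13, 41, 272], [168.1, 29.1]), ([261, 225, 12, 17, 183], [266.7, 233.1]), ([254, 257, 29, 23, 308], [268.2, 268.7])]
blue T [([305, 90, 96, 60, 3635], [352.2, 120.1]), ([414, 299, 29, 34, 291], [424.6, 315.2]), ([435, 309, 18, 18, 246], [443.2, 317.3])]
blue S [([218, 213, 12, 12, 96], [223.1, 218.0]), ([215, 250, 26, 17, 127], [228.3, 260.0]), ([331, 299, 94, 80, 2854], [379.3, 338.6])]
yellow T [([451, 260, 32, 34, 280], [463.7, 279.6]), ([478, 263, 17, 18, 244], [486.1, 271.6])]
yellow S [([528, 124, 112, 53, 2016], [575.9, 149.5]), ([200, 245, 14, 19, 191], [206.4, 253.5]), ([197, 278, 30, 23, 308], [209.8, 290.2])]
orange T [([401, 170, 30, 18, 408], [415.6, 177.4]), ([404, 192, 33, 23, 621], [419.7, 203.0]), ([417, 249, 33, 21, 563], [432.8, 259.5]), ([416, 275, 34, 22, 644], [431.9, 285.4]), ([526, 274, 31, 24, 514], [540.7, 285.7]), ([557, 280, 4, 18, 38], [558.4, 288.4]), ([522, 300, 31, 25, 581], [537.3, 311.7]), ([553, 305, 5, 20, 43], [554.8, 314.4])]
orange S [([527, 143, 113, 38, 233], [583.8, 159.1]), ([228, 272, 34, 25, 478], [245.7, 284.7]), ([132, 295, 32, 25, 496], [147.8, 307.9]), ([263, 302, 47, 44, 721], [288.4, 327.3])]
green T [([149, 148, 66, 52, 2262], [181.5, 173.7])]
green S [([0, 86, 11, 15, 125], [4.1, 93.1]), ([0, 123, 25, 12, 71], [11.8, 128.0]), ([435, 223, 56, 33, 1197], [462.7, 238.3])]
```

View pics/c1.png

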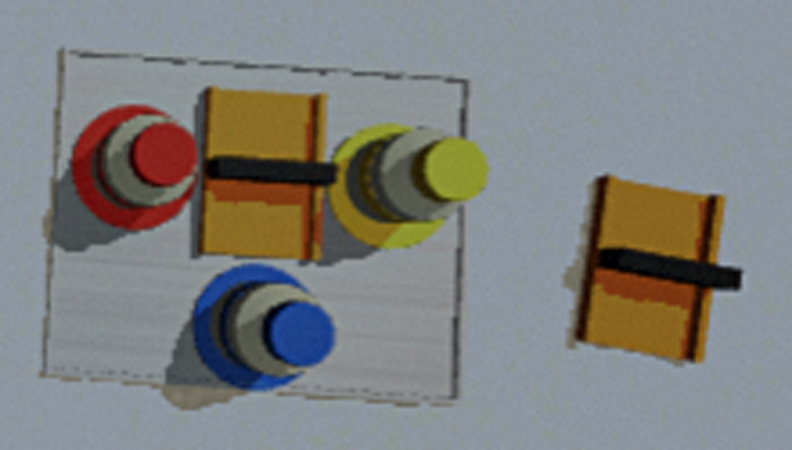

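View pics/c2.png

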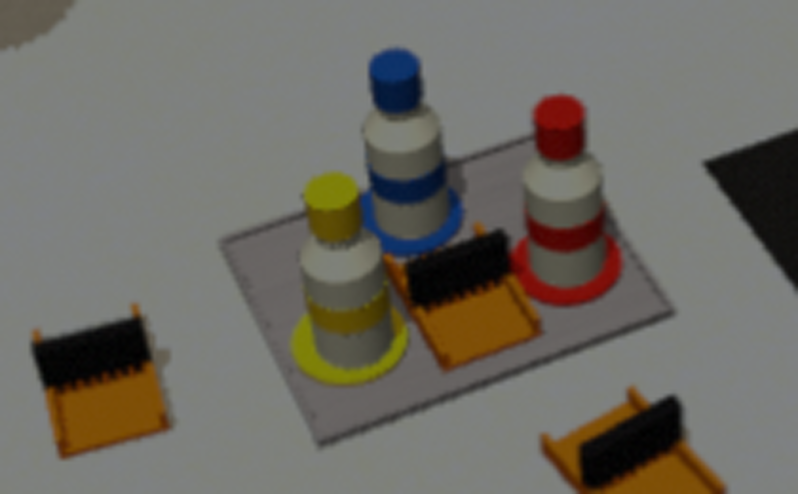

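View pics/c3.png

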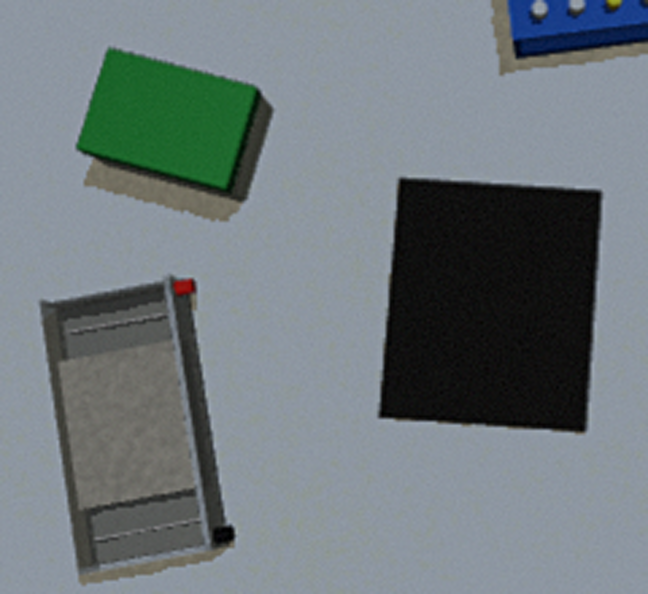

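```bash
python3 - <<'E'
from h import *
T=optics.camera_params('top');S=optics.camera_params('scene')
top=cv2.imread('pics/top0.png')[:,:,::-1].copy(); sc=cv2.imread('pics/scene0.png')[:,:,::-1].copy()
for n,u,v in [('red',(405.7,267.5),(266.7,233.1)),('blue',(443.7,317.5),(223.5,219.5)),('yellow',(486.5,271.7),(206.4,253.5))]:
    print(n,'top@.142',plane(T,[u],.142)[0].round(4),'two',two(T,u,S,v)[0].round(4),two(T,u,S,v)[1].round(4))
def quad(m,z,name):
    c=max(cv2.findContours(m,0,2)[0],key=cv2.contourArea); r=cv2.minAreaRect(c)
    b=cv2.boxPoints(r); w=plane(T,b,z)[:,:2]; e1=w[1]-w[0];e2=w[2]-w[1]
    print(name,'px',np.round(b,1).tolist(),'c',w.mean(0).round(4),np.linalg.norm(e1).round(4),np.degrees(np.arctan2(e1[1],e1[0])).round(1),np.linalg.norm(e2).round(4),np.degrees(np.arctan2(e2[1],e2[0])).round(1))
g=cv2.cvtColor(top,cv2.COLOR_RGB2GRAY)
m=np.zeros_like(g); m[185:300,250:352]=(g[185:300,250:352]<60)*255; quad(m,.003,'mat')
m=hsvmask(top,(50,120,40),(75,255,255)); quad(m,.065,'tipbox')
mo=hsvmask(top,(8,120,60),(23,255,255))|((g<50)*255).astype(np.uint8)
for n,(x0,x1,y0,y1) in {'A':(395,438,160,222),'B':(410,451,243,305),'C':(515,562,268,330)}.items():
    m=np.zeros_like(g); m[y0:y1,x0:x1]=hsvmask(top,(8,120,60),(23,255,255))[y0:y1,x0:x1]
    m=cv2.morphologyEx(m,cv2.MORPH_CLOSE,np.ones((9,1),np.uint8)); quad(m,.012,'tray'+n)
    m=np.zeros_like(g); m[y0:y1,x0:x1]=((g<45)&(hsvmask(top,(8,120,60),(23,255,255))==0))[y0:y1,x0:x1]*255
    m=cv2.morphologyEx(m,cv2.MORPH_OPEN,np.ones((3,3),np.uint8)); quad(m,.052,'comb'+n)
# tank platform: corners by crop px
c=[(45,303),(165,279),(80,570),(225,545)]
E
python3 - <<'E'
import sys;sys.path.insert(0,'.')
from h import *
top=cv2.imread('pics/top0.png'); cv2.imwrite('pics/c4.png',cv2.resize(top[225:350,125:215],None,fx=4.7,fy=4.7,interpolation=2))
E
```

```text
red top@.142 [ 0.5286 -0.2063  0.142 ] two [ 0.5292 -0.2079  0.1322] 0.0004
blue top@.142 [ 0.4359 -0.2784  0.142 ] two [ 0.4357 -0.2798  0.1358] 0.0001
yellow top@.142 [ 0.5242 -0.3598  0.142 ] two [ 0.5246 -0.3624  0.1346] 0.0005
mat px [[260.20001220703125, 284.1000061035156], [266.3999938964844, 195.1999969482422], [342.3999938964844, 200.5], [336.20001220703125, 289.3999938964844]] c [0.5892 0.0049] 0.1998 -1.8 0.1715 -92.9
tipbox px [[147.89999389648438, 184.89999389648438], [158.3000030517578, 146.6999969482422], [214.89999389648438, 162.10000610351562], [204.5, 200.3000030517578]] c [0.7238 0.2619] 0.0861 -11.4 0.1285 -104.4
trayA px [[400.20001220703125, 170.1999969482422], [432.5, 166.8000030517578], [437.20001220703125, 211.6999969482422], [404.79998779296875, 215.10000610351562]] c [ 0.708  -0.2533] 0.0725 -82.8 0.1019 -174.3
combA px [[402.3999938964844, 186.0], [436.8999938964844, 183.10000610351562], [437.6000061035156, 191.0], [403.1000061035156, 193.89999389648438]] c [ 0.7041 -0.2491] 0.0739 -84.0 0.0173 -175.4
trayB px [[415.5, 295.5], [416.70001220703125, 248.89999389648438], [450.1000061035156, 249.8000030517578], [448.8999938964844, 296.29998779296875]] c [ 0.5275 -0.2844] 0.1015 -1.2 0.0728 -90.1
combB px [[415.70001220703125, 274.20001220703125], [416.1000061035156, 268.1000061035156], [450.29998779296875, 270.1000061035156], [450.0, 276.20001220703125]] c [ 0.526  -0.2767] 0.0128 -3.1 0.0716 -92.0
trayC px [[521.5, 320.3999938964844], [528.0, 273.70001220703125], [556.7999877929688, 277.70001220703125], [550.2999877929688, 324.5]] c [ 0.4758 -0.5132] 0.102 -9.0 0.0623 -96.7
combC px [[522.5999755859375, 298.29998779296875], [523.7999877929688, 291.70001220703125], [562.0, 298.8999938964844], [560.7000122070312, 305.3999938964844]] c [ 0.4765 -0.5027] 0.014 -11.6 0.0795 -99.3
```

View pics/c4.png

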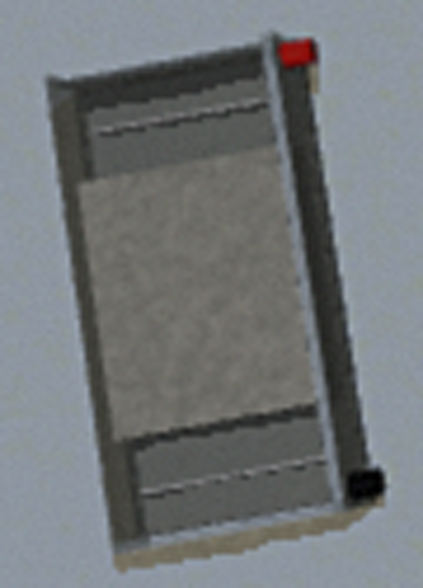

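```bash
python3 - <<'E'
from h import *
T=optics.camera_params('top');f=lambda l:(np.array(l)/4.7+[125,225])
for l,z in [([(48,78),(275,35),(348,510),(115,550)],.05),([(78,183),(270,150),(315,405),(118,440)],.03)]:
    w=plane(T,f(l),z)[:,:2]; print(w.round(4).tolist(),w.mean(0).round(4))
    for i in range(4):
        e=w[(i+1)%4]-w[i]; print(np.linalg.norm(e).round(4),np.degrees(np.arctan2(e[1],e[0])).round(1))
# coaster circle fit on z=.005
top=cv2.imread('pics/top0.png')[:,:,::-1].copy()
E
python3 - <<'E'
from h import *
s=env.state()
goal([0.5286,-0.2068,.30],-90)
E
```

```text
[[0.5764, 0.3578], [0.5985, 0.2546], [0.3862, 0.2097], [0.3657, 0.3133]] [0.4817 0.2838]
0.1056 -77.9
0.217 -168.1
0.1056 101.2
0.2153 11.9
[[0.53, 0.3489], [0.5474, 0.2602], [0.4313, 0.2329], [0.4131, 0.3226]] [0.4805 0.2912]
0.0904 -78.9
0.1193 -166.7
0.0916 101.5
0.1198 12.7
tcp [ 0.1761 -0.5994  0.213 ] slide [-0.4488 -0.0868 -0.2774] angular [0.001 0.286 0.   ] jaw yaw now -73.6
```

```bash
python3 -m inch '{"slide":[[-0.03,-0.03,-0.02],[-0.07,-0.06,-0.04],[-0.11,-0.087,-0.07],[-0.15,-0.087,-0.095],[-0.19,-0.087,-0.12]],"angular":[[0,0.05,0],[0,0.1,0],[0,0.18,0],[0,0.24,0],[0,0.286,0]],"hand":[0.094,0.094,0.094,0.094,0.094]}' 30
python3 - <<'E'
from h import *
goal([0.5286,-0.2068,.28],-90)
E
```

```text
t: 0.65
tcp_pos: [0.3231, -0.4325, 0.3014]
eef_rot: [-0.001, -0.707, 0.708, 0.001]
contact_force: [1.0, -0.3, -1.0]
width: 0.997
tcp [ 0.3231 -0.4325  0.3014] slide [-0.2048  0.0213 -0.2264] angular [-0.001 -0.003 -0.001] jaw yaw now -90.2
```

```bash
python3 -m inch '{"slide":[[-0.03,0,-0.033],[-0.06,0,-0.066],[-0.09,0,-0.1],[-0.12,0,-0.133],[-0.15,0,-0.166]],"angular":[[0,0,0],[0,0,0],[0,0,0],[0,0,0],[0,0,0]],"hand":[0.094,0.094,0.094,0.094,0.094]}' 
python3 -m inch '{"slide":[[-0.025,0,-0.028],[-0.045,0,-0.05],[-0.053,0.01,-0.06],[-0.054,0.02,-0.061],[-0.054,0.02,-0.061]],"angular":[[0,0,0],[0,0,0],[0,0,0],[0,0,0],[0,0,0]],"hand":[0.094,0.094,0.094,0.094,0.094]}'
python3 - <<'E'
from h import *
goal([0.5286,-0.2068,.28],-90)
p=optics.camera_params('wrist');im=optics.get_image('wrist');cv2.imwrite('pics/w1.png',im[:,:,::-1])
print(proj(p,[[.5286,-.2068,.142],[.5286,-.2068,.12]]).round(1).tolist())
E
```

```text
t: 1.15
tcp_pos: [0.473, -0.2663, 0.3004]
eef_rot: [-0.0, -0.707, 0.707, 0.0]
contact_force: [0.5, -0.5, 0.4]
width: 1.001
t: 1.65
tcp_pos: [0.5248, -0.2076, 0.2784]
eef_rot: [-0.001, 0.707, -0.707, -0.001]
contact_force: [0.6, 0.1, 0.2]
width: 0.999
tcp [ 0.5248 -0.2076  0.2784] slide [-0.0038 -0.0016 -0.0008] angular [ 0.001 -0.001  0.003] jaw yaw now -90.1
[[312.1, 229.7], [312.2, 224.7]]
```

View pics/w1.png

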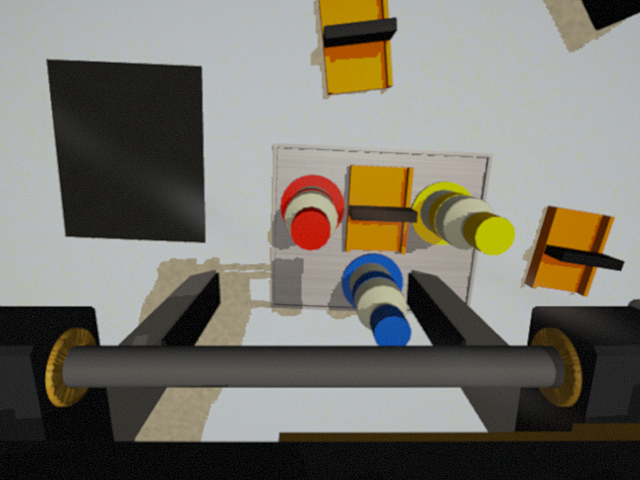

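Wrist view: red cap at (311,229), predicted (312,230) – agrees with the top camera. The gel trays in the top view: A (419,192), B (433,273), C (541,300); B is nearest the base (0.60 m vs 0.75 and 0.70) and is on the steel tray, as the crop showed. Descend on red.

```bash
python3 -m inch '{"slide":[[-0.004,0.04,0],[-0.004,0.08,0],[-0.004,0.12,0],[-0.004,0.15,0],[-0.004,0.162,0]],"angular":[[0,0,0],[0,0,0],[0,0,0],[0,0,0],[0,0,0]],"hand":[0.094,0.094,0.094,0.094,0.094]}' 
python3 -m inch '{"slide":[[0,0,0],[0,0,0],[0,0,0],[0,0,0],[0,0,0]],"angular":[[0,0,0],[0,0,0],[0,0,0],[0,0,0],[0,0,0]],"hand":[0.02,0.02,0.02,0.02,0.02]}' 30
```

```text
t: 2.2
tcp_pos: [0.5282, -0.2079, 0.116]
eef_rot: [-0.0, 0.707, -0.707, -0.002]
contact_force: [0.4, 0.2, 0.7]
width: 1.002
t: 2.7
tcp_pos: [0.5305, -0.207, 0.1192]
eef_rot: [-0.0, -0.707, 0.707, -0.0]
contact_force: [-0.3, 1.0, -0.7]
width: 0.613
```

```bash
python3 -m inch '{"slide":[[0,0,0],[0,0,0],[0,0,0],[0,0,0],[0,0,0]],"angular":[[0,0,0],[0,0,0],[0,0,0],[0,0,0],[0,0,0]],"hand":[0.02,0.02,0.02,0.02,0.02]}' 30
python3 -m inch '{"slide":[[0,-0.005,0],[0,-0.02,0],[0,-0.04,0],[0,-0.07,0],[0,-0.1,0]],"angular":[[0,0,0],[0,0,0],[0,0,0],[0,0,0],[0,0,0]],"hand":[0.02,0.02,0.02,0.02,0.02]}'
python3 - <<'E'
from h import *
# mat frame goals
y=np.radians(-2.2); c=np.array([.5892,.0049])
for n,d in [('red',(-.055,.04)),('blue',(0,-.04)),('yellow',(.055,.04))]:
    print(n,(c+np.array([[np.cos(y),-np.sin(y)],[np.sin(y),np.cos(y)]])@d).round(4))
print(env.state()['width'])
goal([.5358,.047,.28],-90)
E
```

```text
t: 3.2
tcp_pos: [0.5302, -0.2068, 0.1184]
eef_rot: [-0.0, 0.707, -0.707, -0.0]
contact_force: [0.1, 0.6, -0.5]
width: 0.362
t: 3.7
tcp_pos: [0.53, -0.2067, 0.2205]
eef_rot: [0.0, 0.707, -0.707, -0.0]
contact_force: [1.3, 0.1, -3.6]
width: 0.356
red [0.5358 0.047 ]
blue [ 0.5877 -0.0351]
yellow [0.6457 0.0428]
0.35610652221478
tcp [ 0.53   -0.2067  0.2205] slide [-0.0058 -0.0595 -0.2537] angular [ 0. -0.  0.] jaw yaw now -90.0
```

```bash
python3 -m inch '{"slide":[[0,-0.03,-0.02],[-0.003,-0.05,-0.05],[-0.006,-0.05,-0.09],[-0.006,-0.05,-0.13],[-0.006,-0.05,-0.17]],"angular":[[0,0,0],[0,0,0],[0,0,0],[0,0,0],[0,0,0]],"hand":[0.02,0.02,0.02,0.02,0.02]}' 
python3 -m inch '{"slide":[[0,0,-0.04],[0,0,-0.07],[0,0.03,-0.083],[0,0.06,-0.084],[0,0.1,-0.084]],"angular":[[0,0,0],[0,0,0],[0,0,0],[0,0,0],[0,0,0]],"hand":[0.02,0.02,0.02,0.02,0.02]}' 
python3 -m inch '{"slide":[[0,0.02,0],[0,0.035,0],[0,0.045,0],[0,0.045,0],[0,0.045,0]],"angular":[[0,0,0],[0,0,0],[0,0,0],[0,0,0],[0,0,0]],"hand":[0.02,0.02,0.02,0.02,0.02]}'
python3 - <<'E'
from h import *
goal([.5358,.047,.1165],-90)
E
```

```text
t: 4.2
tcp_pos: [0.536, -0.0353, 0.2698]
eef_rot: [-0.0, -0.707, 0.707, -0.0]
contact_force: [0.6, 0.4, -2.1]
width: 0.358
t: 4.7
tcp_pos: [0.537, 0.0479, 0.1695]
eef_rot: [-0.001, -0.707, 0.707, -0.001]
contact_force: [1.1, -0.9, -3.1]
width: 0.357
t: 5.2
tcp_pos: [0.5367, 0.0472, 0.1244]
eef_rot: [0.0, 0.707, -0.707, 0.0]
contact_force: [0.5, 0.2, -1.9]
width: 0.357
tcp [0.5367 0.0472 0.1244] slide [0.0009 0.0079 0.0002] angular [ 0.    -0.    -0.001] jaw yaw now -90.0
```

```bash
python3 -m inch '{"slide":[[0,0.003,0],[0,0.006,0],[0,0.008,0],[0,0.009,0],[0,0.009,0]],"angular":[[0,0,0],[0,0,0],[0,0,0],[0,0,0],[0,0,0]],"hand":[0.02,0.02,0.02,0.02,0.02]}'
```

```text
t: 5.7
tcp_pos: [0.5362, 0.0471, 0.1143]
eef_rot: [0.0, 0.707, -0.707, -0.0]
contact_force: [-1.1, 0.0, -2.5]
width: 0.359
```

```bash
python3 -m inch '{"slide":[[0,0.001,0],[0,0.002,0],[0,0.002,0]],"angular":[[0,0,0],[0,0,0],[0,0,0]],"hand":[0.02,0.02,0.02]}'
```

```text
t: 6.0
tcp_pos: [0.5369, 0.0475, 0.1132]
eef_rot: [0.001, 0.707, -0.707, 0.001]
contact_force: [-0.6, 1.4, 9.3]
width: 0.359
```

```bash
python3 -m inch '{"slide":[[0,-0.001,0],[0,-0.001,0],[0,-0.001,0],[0,-0.001,0],[0,-0.001,0]],"angular":[[0,0,0],[0,0,0],[0,0,0],[0,0,0],[0,0,0]],"hand":[0.05,0.07,0.094,0.094,0.094]}'
python3 -m inch '{"slide":[[0,0,0],[0,0,0],[0,-0.03,0],[0,-0.07,0],[0,-0.12,0]],"angular":[[0,0,0],[0,0,0],[0,0,0],[0,0,0],[0,0,0]],"hand":[0.094,0.094,0.094,0.094,0.094]}'
python3 - <<'E'
from h import *
goal([0.4359,-0.279,.27],-90)
cv2.imwrite('pics/s1.png',cv2.resize(optics.get_image('scene')[170:360,150:450,::-1],None,fx=2.5,fy=2.5))
E
```

```text
t: 6.5
tcp_pos: [0.5362, 0.0472, 0.1134]
eef_rot: [0.0, 0.707, -0.707, -0.0]
contact_force: [-0.7, -0.2, 0.3]
width: 0.747
t: 7.0
tcp_pos: [0.5353, 0.0471, 0.2338]
eef_rot: [-0.001, 0.707, -0.707, -0.001]
contact_force: [1.1, -0.1, 0.8]
width: 1.0
tcp [0.5353 0.0471 0.2338] slide [ 0.0995 -0.036   0.3261] angular [0.    0.    0.003] jaw yaw now -90.0
```

View pics/s1.png

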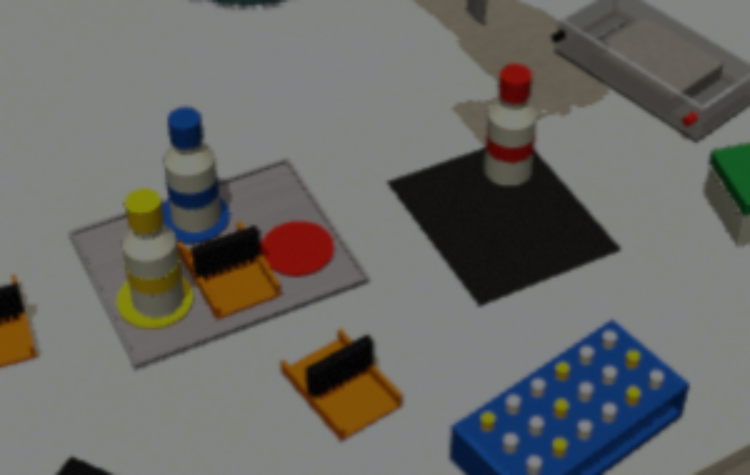

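Scene view: the red bottle stands on the mat at crop (511,150), upright. Next: blue.

```bash
python3 -m inch '{"slide":[[0.01,-0.02,0.035],[0.02,-0.036,0.075],[0.035,-0.036,0.115],[0.05,-0.036,0.155],[0.062,-0.036,0.195]],"angular":[[0,0,0],[0,0,0],[0,0,0],[0,0,0],[0,0,0]],"hand":[0.094,0.094,0.094,0.094,0.094]}' 
python3 -m inch '{"slide":[[0.013,0,0.04],[0.025,0,0.08],[0.034,0,0.115],[0.0375,0,0.131],[0.0375,0,0.131]],"angular":[[0,0,0],[0,0,0],[0,0,0],[0,0,0],[0,0,0]],"hand":[0.094,0.094,0.094,0.094,0.094]}'
python3 - <<'E'
from h import *
goal([0.4359,-0.279,.1185],-90)
E
```

```text
t: 7.55
tcp_pos: [0.4732, -0.1494, 0.2697]
eef_rot: [-0.0, -0.707, 0.707, -0.0]
contact_force: [0.9, -0.7, -0.4]
width: 0.997
t: 8.05
tcp_pos: [0.4357, -0.2811, 0.2692]
eef_rot: [-0.001, -0.707, 0.707, 0.002]
contact_force: [0.3, 0.2, -0.2]
width: 1.003
tcp [ 0.4357 -0.2811  0.2692] slide [-0.0003  0.1507 -0.0021] angular [-0.    -0.004  0.   ] jaw yaw now -90.2
```

```bash
python3 -m inch '{"slide":[[0,0.04,-0.001],[0,0.08,-0.001],[0,0.12,-0.001],[0,0.14,-0.001],[0,0.151,-0.001]],"angular":[[0,0,0],[0,0,0],[0,0,0],[0,0,0],[0,0,0]],"hand":[0.094,0.094,0.094,0.094,0.094]}' 
python3 -m inch '{"slide":[[0,0,0],[0,0,0],[0,0,0],[0,0,0],[0,0,0]],"angular":[[0,0,0],[0,0,0],[0,0,0],[0,0,0],[0,0,0]],"hand":[0.02,0.02,0.02,0.02,0.02]}' 30
python3 -m inch '{"slide":[[0,0,0],[0,0,0],[0,0,0],[0,0,0],[0,0,0]],"angular":[[0,0,0],[0,0,0],[0,0,0],[0,0,0],[0,0,0]],"hand":[0.02,0.02,0.02,0.02,0.02]}' 30
python3 -m inch '{"slide":[[0,-0.005,0],[0,-0.02,0],[0,-0.05,0],[0,-0.09,0],[0,-0.13,0]],"angular":[[0,0,0],[0,0,0],[0,0,0],[0,0,0],[0,0,0]],"hand":[0.02,0.02,0.02,0.02,0.02]}'
python3 - <<'E'
from h import *
goal([0.5877,-0.0351,.28],-90)
E
```

```text
t: 8.55
tcp_pos: [0.4363, -0.2764, 0.1167]
eef_rot: [-0.001, 0.708, -0.707, -0.0]
contact_force: [1.0, -0.4, 0.9]
width: 1.0
t: 9.05
tcp_pos: [0.4369, -0.278, 0.119]
eef_rot: [-0.0, -0.707, 0.707, -0.0]
contact_force: [-0.0, -0.1, 0.3]
width: 0.611
t: 9.55
tcp_pos: [0.4367, -0.2778, 0.1184]
eef_rot: [0.0, 0.707, -0.707, -0.0]
contact_force: [0.5, 1.0, 0.4]
width: 0.354
t: 10.05
tcp_pos: [0.4362, -0.2775, 0.2498]
eef_rot: [-0.0, 0.707, -0.707, -0.0]
contact_force: [-0.2, -1.0, -3.1]
width: 0.356
tcp [ 0.4362 -0.2775  0.2498] slide [-0.1515 -0.0301 -0.2424] angular [ 0.001 -0.     0.001] jaw yaw now -90.0
```

```bash
python3 -m inch '{"slide":[[-0.01,-0.02,-0.02],[-0.03,-0.03,-0.05],[-0.055,-0.03,-0.09],[-0.08,-0.03,-0.13],[-0.105,-0.03,-0.17]],"angular":[[0,0,0],[0,0,0],[0,0,0],[0,0,0],[0,0,0]],"hand":[0.02,0.02,0.02,0.02,0.02]}' 
python3 -m inch '{"slide":[[-0.025,0,-0.04],[-0.044,0,-0.067],[-0.0465,0.03,-0.072],[-0.0465,0.07,-0.072],[-0.0465,0.11,-0.072]],"angular":[[0,0,0],[0,0,0],[0,0,0],[0,0,0],[0,0,0]],"hand":[0.02,0.02,0.02,0.02,0.02]}' 
python3 -m inch '{"slide":[[0,0.02,0],[0,0.035,0],[0,0.045,0],[0,0.05,0],[0,0.052,0]],"angular":[[0,0,0],[0,0,0],[0,0,0],[0,0,0],[0,0,0]],"hand":[0.02,0.02,0.02,0.02,0.02]}'
python3 - <<'E'
from h import *
goal([.5877,-.0351,.1135],-90)
E
```

```text
t: 10.55
tcp_pos: [0.5421, -0.1063, 0.2788]
eef_rot: [-0.0, -0.707, 0.707, 0.0]
contact_force: [0.6, -0.5, -2.9]
width: 0.351
t: 11.05
tcp_pos: [0.5882, -0.0355, 0.1674]
eef_rot: [0.0, -0.707, 0.707, -0.0]
contact_force: [1.4, -0.1, -3.6]
width: 0.358
t: 11.55
tcp_pos: [0.5885, -0.0359, 0.1167]
eef_rot: [-0.0, -0.707, 0.707, -0.0]
contact_force: [0.1, -0.0, -2.9]
width: 0.359
tcp [ 0.5885 -0.0359  0.1167] slide [ 0.0008  0.0032 -0.0008] angular [-0.    -0.    -0.001] jaw yaw now -90.0
```

```bash
python3 -m inch '{"slide":[[0,0.001,0],[0,0.002,0],[0,0.003,0],[0,0.0035,0],[0,0.0035,0]],"angular":[[0,0,0],[0,0,0],[0,0,0],[0,0,0],[0,0,0]],"hand":[0.02,0.02,0.02,0.02,0.02]}'
```

```text
t: 12.05
tcp_pos: [0.5885, -0.0358, 0.1134]
eef_rot: [0.0, 0.707, -0.707, 0.0]
contact_force: [-0.8, 0.8, 3.9]
width: 0.358
```

```bash
python3 -m inch '{"slide":[[0,0,0],[0,0,0],[0,0,0],[0,0,0],[0,0,0]],"angular":[[0,0,0],[0,0,0],[0,0,0],[0,0,0],[0,0,0]],"hand":[0.05,0.07,0.094,0.094,0.094]}'
python3 -m inch '{"slide":[[0,0,0],[0,0,0],[0,-0.04,0],[0,-0.09,0],[0,-0.14,0]],"angular":[[0,0,0],[0,0,0],[0,0,0],[0,0,0],[0,0,0]],"hand":[0.094,0.094,0.094,0.094,0.094]}'
python3 - <<'E'
from h import *
goal([0.5243,-0.3605,.27],-90)
E
```

```text
t: 12.55
tcp_pos: [0.5882, -0.0358, 0.1129]
eef_rot: [-0.0, 0.707, -0.707, -0.0]
contact_force: [-0.3, 0.2, 0.4]
width: 0.744
t: 13.05
tcp_pos: [0.5877, -0.0357, 0.2545]
eef_rot: [-0.0, 0.707, -0.707, -0.0]
contact_force: [0.8, 0.1, -0.0]
width: 0.999
tcp [ 0.5877 -0.0357  0.2545] slide [ 0.0634 -0.0156  0.3248] angular [0.    0.    0.001] jaw yaw now -90.0
```

```bash
python3 -m inch '{"slide":[[0.005,-0.01,0.04],[0.01,-0.016,0.08],[0.02,-0.016,0.12],[0.03,-0.016,0.16],[0.04,-0.016,0.2]],"angular":[[0,0,0],[0,0,0],[0,0,0],[0,0,0],[0,0,0]],"hand":[0.094,0.094,0.094,0.094,0.094]}' 
python3 -m inch '{"slide":[[0.01,0,0.04],[0.018,0,0.08],[0.023,0,0.115],[0.0235,0,0.125],[0.0235,0,0.125]],"angular":[[0,0,0],[0,0,0],[0,0,0],[0,0,0],[0,0,0]],"hand":[0.094,0.094,0.094,0.094,0.094]}'
python3 - <<'E'
from h import *
goal([0.5243,-0.3605,.1185],-90)
E
```

```text
t: 13.55
tcp_pos: [0.5475, -0.2374, 0.2691]
eef_rot: [-0.0, -0.707, 0.707, -0.0]
contact_force: [-0.0, -0.3, 0.2]
width: 1.0
t: 14.05
tcp_pos: [0.5241, -0.362, 0.2684]
eef_rot: [0.001, 0.707, -0.707, -0.001]
contact_force: [-0.8, -0.2, -0.1]
width: 1.0
tcp [ 0.5241 -0.362   0.2684] slide [-0.0003  0.1499 -0.0015] angular [ 0.    -0.002  0.001] jaw yaw now -90.1
```

```bash
python3 -m inch '{"slide":[[0,0.04,-0.001],[0,0.08,-0.001],[0,0.12,-0.001],[0,0.14,-0.001],[0,0.15,-0.001]],"angular":[[0,0,0],[0,0,0],[0,0,0],[0,0,0],[0,0,0]],"hand":[0.094,0.094,0.094,0.094,0.094]}' 
python3 -m inch '{"slide":[[0,0,0],[0,0,0],[0,0,0],[0,0,0],[0,0,0]],"angular":[[0,0,0],[0,0,0],[0,0,0],[0,0,0],[0,0,0]],"hand":[0.02,0.02,0.02,0.02,0.02]}' 30
python3 -m inch '{"slide":[[0,0,0],[0,0,0],[0,0,0],[0,0,0],[0,0,0]],"angular":[[0,0,0],[0,0,0],[0,0,0],[0,0,0],[0,0,0]],"hand":[0.02,0.02,0.02,0.02,0.02]}' 30
python3 -m inch '{"slide":[[0,-0.005,0],[0,-0.02,0],[0,-0.05,0],[0,-0.09,0],[0,-0.13,0]],"angular":[[0,0,0],[0,0,0],[0,0,0],[0,0,0],[0,0,0]],"hand":[0.02,0.02,0.02,0.02,0.02]}'
python3 - <<'E'
from h import *
goal([0.6457,0.0428,.28],-90)
E
```

```text
t: 14.55
tcp_pos: [0.5247, -0.3574, 0.117]
eef_rot: [-0.001, 0.708, -0.706, 0.0]
contact_force: [-0.4, -0.2, 1.2]
width: 1.002
t: 15.05
tcp_pos: [0.5248, -0.36, 0.1196]
eef_rot: [-0.0, -0.707, 0.707, -0.0]
contact_force: [0.2, -0.4, 0.1]
width: 0.614
t: 15.55
tcp_pos: [0.5246, -0.3598, 0.1189]
eef_rot: [0.0, 0.707, -0.707, -0.0]
contact_force: [-0.3, 0.5, -0.7]
width: 0.354
t: 16.05
tcp_pos: [0.5244, -0.3596, 0.2515]
eef_rot: [0.0, 0.707, -0.707, 0.0]
contact_force: [1.0, -0.9, -0.9]
width: 0.354
tcp [ 0.5244 -0.3596  0.2515] slide [-0.1213 -0.0285 -0.4024] angular [ 0. -0. -0.] jaw yaw now -90.0
```

```bash
python3 -m inch '{"slide":[[-0.005,-0.02,-0.02],[-0.015,-0.03,-0.05],[-0.027,-0.03,-0.09],[-0.039,-0.03,-0.13],[-0.051,-0.03,-0.17]],"angular":[[0,0,0],[0,0,0],[0,0,0],[0,0,0],[0,0,0]],"hand":[0.02,0.02,0.02,0.02,0.02]}' 
python3 -m inch '{"slide":[[-0.012,0,-0.04],[-0.024,0,-0.08],[-0.036,0,-0.12],[-0.048,0,-0.16],[-0.06,0,-0.2]],"angular":[[0,0,0],[0,0,0],[0,0,0],[0,0,0],[0,0,0]],"hand":[0.02,0.02,0.02,0.02,0.02]}' 
python3 -m inch '{"slide":[[-0.007,0,-0.02],[-0.0105,0,-0.031],[-0.0105,0.02,-0.0325],[-0.0105,0.06,-0.0325],[-0.0105,0.1,-0.0325]],"angular":[[0,0,0],[0,0,0],[0,0,0],[0,0,0],[0,0,0]],"hand":[0.02,0.02,0.02,0.02,0.02]}'
python3 - <<'E'
from h import *
goal([.6457,.0428,.1142],-90)
E
```

```text
t: 16.55
tcp_pos: [0.5759, -0.1883, 0.2804]
eef_rot: [-0.001, -0.707, 0.707, -0.0]
contact_force: [0.3, 0.3, -2.3]
width: 0.354
t: 17.05
tcp_pos: [0.6359, 0.0117, 0.2803]
eef_rot: [-0.0, -0.707, 0.707, -0.0]
contact_force: [0.5, -0.8, -0.7]
width: 0.354
t: 17.55
tcp_pos: [0.6466, 0.0414, 0.179]
eef_rot: [-0.001, -0.707, 0.707, -0.0]
contact_force: [1.8, 0.1, -2.7]
width: 0.352
tcp [0.6466 0.0414 0.179 ] slide [ 0.001   0.0648 -0.0014] angular [-0.001 -0.002 -0.002] jaw yaw now -90.1
```

```bash
python3 -m inch '{"slide":[[0,0.03,0],[0,0.05,0],[0,0.06,0],[0,0.063,0],[0,0.063,0]],"angular":[[0,0,0],[0,0,0],[0,0,0],[0,0,0],[0,0,0]],"hand":[0.02,0.02,0.02,0.02,0.02]}'
python3 -m inch '{"slide":[[0,0.001,0],[0,0.002,0],[0,0.002,0]],"angular":[[0,0,0],[0,0,0],[0,0,0]],"hand":[0.02,0.02,0.02]}'
```

```text
t: 18.05
tcp_pos: [0.6466, 0.0422, 0.1168]
eef_rot: [-0.001, -0.707, 0.707, -0.0]
contact_force: [0.7, -0.4, -2.3]
width: 0.355
t: 18.35
tcp_pos: [0.6464, 0.0426, 0.1144]
eef_rot: [-0.0, -0.707, 0.707, -0.0]
contact_force: [-0.6, -0.2, -2.0]
width: 0.357
```

```bash
python3 -m inch '{"slide":[[0,0.001,0],[0,0.001,0],[0,0.001,0]],"angular":[[0,0,0],[0,0,0],[0,0,0]],"hand":[0.02,0.02,0.02]}'
```

```text
t: 18.65
tcp_pos: [0.6467, 0.0428, 0.1138]
eef_rot: [0.001, 0.707, -0.707, 0.0]
contact_force: [-0.8, -0.2, 7.0]
width: 0.358
```

```bash
python3 -m inch '{"slide":[[0,0,0],[0,0,0],[0,0,0],[0,0,0],[0,0,0]],"angular":[[0,0,0],[0,0,0],[0,0,0],[0,0,0],[0,0,0]],"hand":[0.05,0.07,0.094,0.094,0.094]}'
python3 -m inch '{"slide":[[0,0,0],[0,0,0],[0,-0.04,0],[0,-0.09,0],[0,-0.14,0]],"angular":[[0,0,0],[0,0,0],[0,0,0],[0,0,0],[0,0,0]],"hand":[0.094,0.094,0.094,0.094,0.094]}'
python3 - <<'E'
from h import *
print(env.state()['joint_pos'].round(2))
goal([0.50,-0.281,.28],-3)
goal([0.50,-0.281,.28],-90)
E
```

```text
t: 19.15
tcp_pos: [0.6462, 0.0427, 0.1129]
eef_rot: [0.0, 0.707, -0.707, -0.0]
contact_force: [-0.1, 0.2, 0.9]
width: 0.743
t: 19.65
tcp_pos: [0.6458, 0.0426, 0.2545]
eef_rot: [-0.0, 0.707, -0.707, -0.0]
contact_force: [1.2, 0.5, 0.3]
width: 0.997
[ 0.16  0.45 -0.38  1.5   0.17  1.23 -1.81]
tcp [0.6458 0.0426 0.2545] slide [ 0.1458 -0.0255  0.3236] angular [ 1.000e-03 -1.518e+00  1.000e-03] jaw yaw now -90.0
tcp [0.6458 0.0426 0.2545] slide [ 0.1458 -0.0255  0.3236] angular [ 0.    -0.     0.001] jaw yaw now -90.0
```

```bash
python3 -m inch '{"slide":[[0.01,-0.025,0.04],[0.025,-0.025,0.08],[0.04,-0.025,0.12],[0.055,-0.025,0.16],[0.07,-0.025,0.2]],"angular":[[0,-0.14,0],[0,-0.28,0],[0,-0.42,0],[0,-0.56,0],[0,-0.7,0]],"hand":[0.094,0.094,0.094,0.094,0.094]}'
python3 - <<'E'
from h import *
goal([0.50,-0.281,.28],-3)
E
```

```text
t: 20.15
tcp_pos: [0.5753, -0.1589, 0.278]
eef_rot: [0.244, -0.663, 0.664, -0.244]
contact_force: [0.9, 0.0, 0.8]
width: 0.999
tcp [ 0.5753 -0.1589  0.278 ] slide [ 0.1365 -0.002   0.0441] angular [-0.    -0.813  0.   ] jaw yaw now -49.6
```

```bash
python3 -m inch '{"slide":[[0.03,0,0.01],[0.06,0,0.02],[0.09,0,0.03],[0.12,0,0.04],[0.1365,0,0.044]],"angular":[[0,-0.14,0],[0,-0.28,0],[0,-0.42,0],[0,-0.56,0],[0,-0.7,0]],"hand":[0.094,0.094,0.094,0.094,0.094]}' 
python3 -m inch '{"slide":[[0,0,0],[0,0,0],[0,0,0]],"angular":[[0,-0.113,0],[0,-0.113,0],[0,-0.113,0]],"hand":[0.094,0.094,0.094]}'
python3 - <<'E'
from h import *
p=optics.camera_params('wrist');im=optics.get_image('wrist');cv2.imwrite('pics/w2.png',im[:,:,::-1])
cv2.imwrite('pics/t2.png',optics.get_image('top')[:,:,::-1])
np.save('w2.npy',p,allow_pickle=True)
goal([0.50,-0.281,.28],-3)
E
```

```text
t: 20.65
tcp_pos: [0.4985, -0.2814, 0.2779]
eef_rot: [0.457, -0.54, 0.54, -0.456]
contact_force: [1.7, 0.1, -0.0]
width: 0.995
t: 20.95
tcp_pos: [0.5002, -0.2786, 0.2779]
eef_rot: [-0.484, 0.515, -0.515, 0.485]
contact_force: [0.2, 0.5, 0.3]
width: 1.002
tcp [ 0.5004 -0.2785  0.2779] slide [ 0.0025 -0.0021 -0.0002] angular [ 0.    -0.008 -0.   ] jaw yaw now -3.4
```

View pics/w2.png

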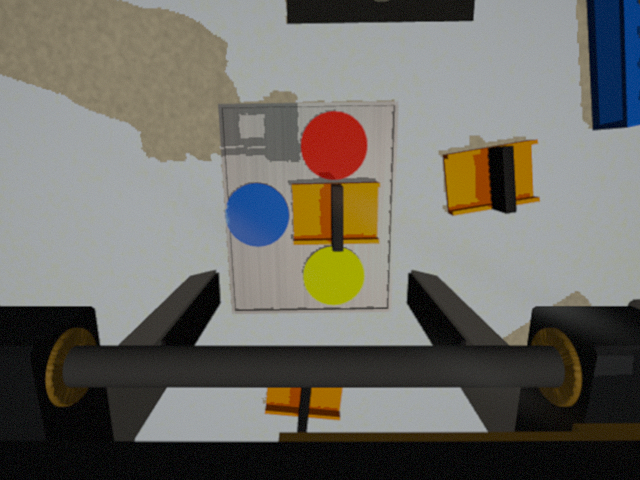

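View pics/t2.png

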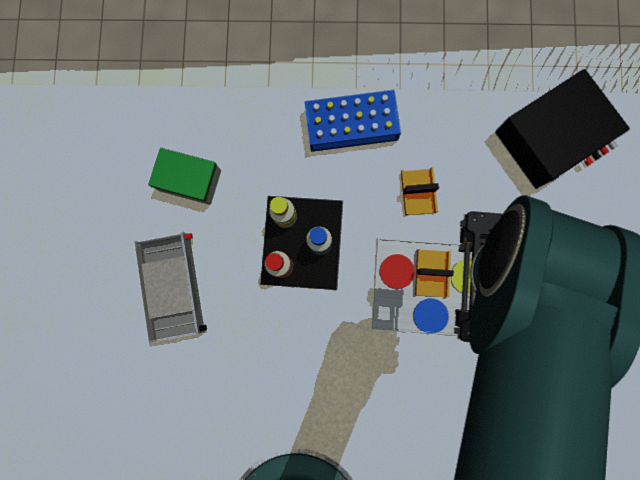

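Wrist: all three coasters clear, red (333,145), blue (257,213), yellow (333,274); gel tray at (335,212) with comb along (336,217). Top: three bottles upright on the mat at (278,263), (319,239), (282,209).

Run:
```python
from h import *
W=np.load('w2.npy',allow_pickle=True).item();T=optics.camera_params('top')
w=cv2.imread('pics/w2.png')[:,:,::-1].copy();t=cv2.imread('pics/t2.png')[:,:,::-1].copy()
C={'red':((172,150,60),(6,255,255)),'blue':((105,150,60),(125,255,255)),'yellow':((24,120,80),(34,255,255))}
for k,(a,b) in C.items():
    for nm,P,im,(x0,y0,x1,y1) in [('W',W,w,(215,95,400,310)),('T',T,t,(372,235,470,340))]:
        m=hsvmask(im,a,b);mm=np.zeros_like(m);mm[y0:y1,x0:x1]=m[y0:y1,x0:x1]
        c=max(cv2.findContours(mm,0,2)[0],key=cv2.contourArea)
        q=plane(P,c.reshape(-1,2).astype(float),.008)[:,:2].astype(np.float32)
        (cx,cy),r=cv2.minEnclosingCircle(q); print(k,nm,round(cx,4),round(cy,4),'r',round(r,4))
m=hsvmask(w,(8,120,60),(23,255,255));mm=np.zeros_like(m);mm[165:255,283:388]=m[165:255,283:388]
mm=cv2.morphologyEx(mm,cv2.MORPH_CLOSE,np.ones((1,25),np.uint8))
c=max(cv2.findContours(mm,0,2)[0],key=cv2.contourArea);b=cv2.boxPoints(cv2.minAreaRect(c))
for z in (.010,.022):
    q=plane(W,b,z)[:,:2];e=[np.linalg.norm(q[i]-q[i-1]).round(4) for i in range(4)];print('tray',q.mean(0).round(4),e, q.round(4).tolist())
g=cv2.cvtColor(w,cv2.COLOR_RGB2GRAY);mm=np.zeros_like(g);mm[170:262,315:355]=(g[170:262,315:355]<55)*255
mm=cv2.morphologyEx(mm,cv2.MORPH_OPEN,np.ones((5,5),np.uint8))
c=max(cv2.findContours(mm,0,2)[0],key=cv2.contourArea);b=cv2.boxPoints(cv2.minAreaRect(c));q=plane(W,b,.056)[:,:2]
print('comb px',b.round(1).tolist(),q.mean(0).round(4),q.round(4).tolist())
cv2.imwrite('pics/w2c.png',cv2.resize(w[160:265,280:395,::-1],None,fx=5,fy=5,interpolation=2))
```

```text
red W 0.5281 -0.2064 r 0.0377
red T 0.5288 -0.2071 r 0.0377
blue W 0.4335 -0.2796 r 0.0373
blue T 0.4346 -0.2805 r 0.0375
yellow W 0.5202 -0.3606 r 0.0381
yellow T 0.5228 -0.3477 r 0.0341
tray [ 0.5267 -0.284 ] [np.float64(0.0728), np.float64(0.1014), np.float64(0.0728), np.float64(0.1053)] [[0.4769, -0.2456], [0.5783, -0.2496], [0.5783, -0.3224], [0.4731, -0.3184]]
tray [ 0.5261 -0.2821] [np.float64(0.0709), np.float64(0.0987), np.float64(0.0708), np.float64(0.1024)] [[0.4777, -0.2447], [0.5763, -0.2486], [0.5763, -0.3194], [0.474, -0.3155]]
comb px [[331.0, 184.0], [342.0, 184.0], [342.0, 250.0], [331.0, 250.0]] [ 0.525  -0.2808] [[0.521, -0.2453], [0.5324, -0.246], [0.5292, -0.3163], [0.5174, -0.3156]]
```

View pics/w2c.png

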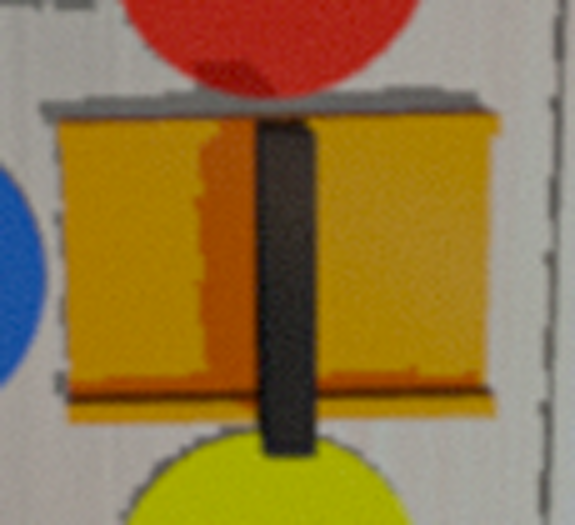

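```bash
python3 -m inch '{"slide":[[0.001,0.02,0.012],[0.002,0.06,0.025],[0.003,0.1,0.025],[0.003,0.14,0.025],[0.003,0.18,0.025]],"angular":[[0,0,0],[0,0,0],[0,0,0],[0,0,0],[0,0,0]],"hand":[0.06,0.06,0.06,0.06,0.06]}' 
python3 -m inch '{"slide":[[0,0,0],[0,0,0]],"angular":[[0,0,0],[0,0,0]],"hand":[0.06,0.06]}'
python3 - <<'E'
from h import *
goal([.5255,-.281,.032],-2.5); print(env.state()['width'])
E
```

```text
t: 21.55
tcp_pos: [0.5251, -0.2829, 0.0964]
eef_rot: [0.485, -0.515, 0.515, -0.485]
contact_force: [0.7, -1.2, -0.0]
width: 0.649
t: 21.75
tcp_pos: [0.5254, -0.2829, 0.0987]
eef_rot: [-0.485, 0.515, -0.514, 0.485]
contact_force: [-0.6, 1.4, 1.7]
width: 0.637
tcp [ 0.5254 -0.2829  0.0987] slide [-0.0019  0.0667  0.    ] angular [ 0.    -0.015 -0.   ] jaw yaw now -3.3
0.6367150970317496
```

```bash
python3 -m inch '{"slide":[[-0.001,0.025,0],[-0.002,0.05,0],[-0.002,0.062,0],[-0.002,0.066,0],[-0.002,0.066,0]],"angular":[[0,-0.005,0],[0,-0.01,0],[0,-0.01,0],[0,-0.01,0],[0,-0.01,0]],"hand":[0.06,0.06,0.06,0.06,0.06]}' 
python3 -m inch '{"slide":[[0,0,0],[0,0,0],[0,0,0],[0,0,0],[0,0,0]],"angular":[[0,0,0],[0,0,0],[0,0,0],[0,0,0],[0,0,0]],"hand":[0,0,0,0,0]}' 30
python3 -m inch '{"slide":[[0,0,0],[0,0,0],[0,0,0]],"angular":[[0,0,0],[0,0,0],[0,0,0]],"hand":[0,0,0]}' 30
```

```text
t: 22.25
tcp_pos: [0.5257, -0.2817, 0.033]
eef_rot: [0.488, -0.512, 0.512, -0.488]
contact_force: [-0.4, -0.4, 0.9]
width: 0.639
t: 22.75
tcp_pos: [0.525, -0.2814, 0.032]
eef_rot: [0.488, -0.512, 0.512, -0.488]
contact_force: [-0.7, 0.9, 0.1]
width: 0.248
t: 23.05
tcp_pos: [0.525, -0.2814, 0.0319]
eef_rot: [-0.488, 0.512, -0.512, 0.488]
contact_force: [-0.7, -0.8, 1.6]
width: 0.128
```

```bash
python3 -m inch '{"slide":[[0,-0.005,0],[0,-0.02,0],[0,-0.05,0],[0,-0.09,0],[0,-0.13,0]],"angular":[[0,0,0],[0,0,0],[0,0,0],[0,0,0],[0,0,0]],"hand":[0,0,0,0,0]}'
python3 -m inch '{"slide":[[0,-0.04,0],[-0.01,-0.08,0],[-0.02,-0.12,0],[-0.035,-0.14,0],[-0.06,-0.14,0]],"angular":[[0,0,0],[0,0,0],[0,0,0],[0,0,0],[0,0,0]],"hand":[0,0,0,0,0]}'
python3 - <<'E'
from h import *
goal([0.48,.10,.30],0);print(env.state()['width'])
E
```

```text
t: 23.55
tcp_pos: [0.5248, -0.281, 0.1643]
eef_rot: [-0.488, 0.512, -0.512, 0.488]
contact_force: [0.9, -1.2, -1.4]
width: 0.122
t: 24.05
tcp_pos: [0.5285, -0.2219, 0.3061]
eef_rot: [0.487, -0.51, 0.514, -0.488]
contact_force: [0.2, -0.1, -2.7]
width: 0.132
tcp [ 0.5285 -0.2219  0.3061] slide [-0.3191  0.0051 -0.0644] angular [-0.005 -0.05   0.003] jaw yaw now -2.8
0.13156533830396094
```

```bash
python3 -m inch '{"slide":[[-0.04,0,-0.008],[-0.08,0,-0.016],[-0.12,0,-0.024],[-0.16,0,-0.032],[-0.2,0,-0.04]],"angular":[[0,0,0],[0,0,0],[0,-0.05,0],[0,-0.05,0],[0,-0.05,0]],"hand":[0,0,0,0,0]}'
python3 -m inch '{"slide":[[-0.04,0,-0.008],[-0.08,0,-0.016],[-0.11,0,-0.02],[-0.12,0,-0.02],[-0.12,0,-0.02]],"angular":[[0,0,0],[0,0,0],[0,0,0],[0,0,0],[0,0,0]],"hand":[0,0,0,0,0]}'
python3 - <<'E'
from h import *
p=optics.camera_params('wrist');im=optics.get_image('wrist');cv2.imwrite('pics/w3.png',im[:,:,::-1]);np.save('w3.npy',p,allow_pickle=True)
goal([0.481,.283,.30],12)
E
```

```text
t: 24.55
tcp_pos: [0.4967, -0.018, 0.303]
eef_rot: [0.501, -0.499, 0.5, -0.501]
contact_force: [1.4, 0.2, -1.6]
width: 0.129
t: 25.05
tcp_pos: [0.477, 0.1013, 0.3026]
eef_rot: [-0.501, 0.499, -0.499, 0.501]
contact_force: [0.3, -0.6, -1.8]
width: 0.127
tcp [0.4773 0.0999 0.3024] slide [-0.1831  0.0023  0.0042] angular [-0.    -0.207  0.   ] jaw yaw now 0.1
```

View pics/w3.png

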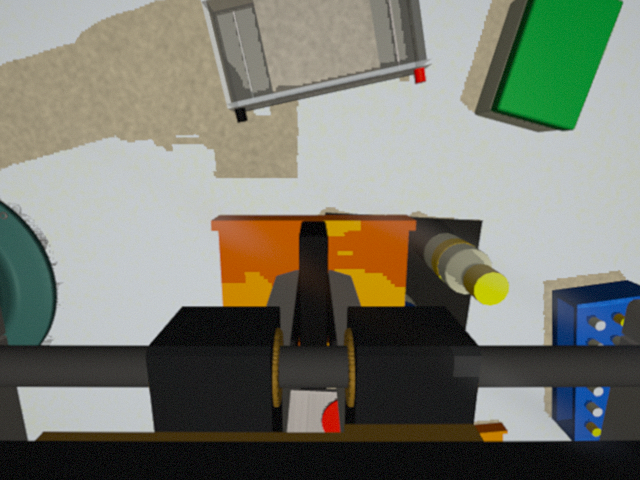

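```bash
python3 -m inch '{"slide":[[-0.04,0,0],[-0.06,0,0.002],[-0.065,0,0.004],[-0.065,0,0.004],[-0.065,0,0.004]],"angular":[[0,-0.1,0],[0,-0.2,0],[0,-0.207,0],[0,-0.207,0],[0,-0.207,0]],"hand":[0,0,0,0,0]}'
python3 - <<'E'
from h import *
p=optics.camera_params('wrist');im=optics.get_image('wrist');cv2.imwrite('pics/w4.png',im[:,:,::-1]);np.save('w4.npy',p,allow_pickle=True)
cv2.imwrite('pics/w4c.png',cv2.resize(im[0:200,180:460,::-1],None,fx=2.8,fy=2.8,interpolation=2))
goal([0.481,.283,.30],12)
E
```

```text
t: 25.6
tcp_pos: [0.4815, 0.1635, 0.3018]
eef_rot: [0.549, -0.446, 0.446, -0.548]
contact_force: [-0.3, 0.3, -0.8]
width: 0.127
tcp [0.4815 0.1636 0.3019] slide [-0.117   0.0018  0.0239] angular [ 0.    -0.004  0.   ] jaw yaw now 11.8
```

View pics/w4c.png

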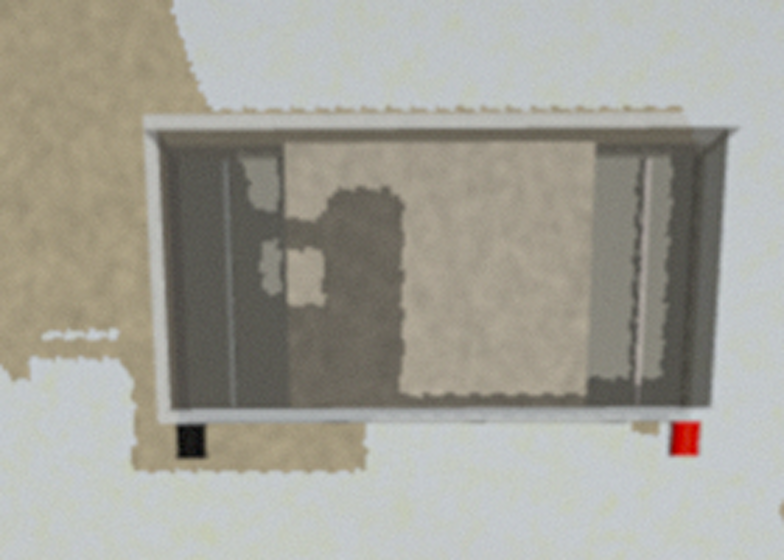

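Run:
```python
from h import *
W=np.load('w4.npy',allow_pickle=True).item();f=lambda l:(np.array(l)/2.8+[180,0])
for l,z in [([(143,115),(738,120),(712,418),(160,422)],.05),([(285,142),(597,142),(587,408),(290,408)],.03)]:
    w=plane(W,f(l),z)[:,:2]; print(w.round(4).tolist(),w.mean(0).round(4))
    for i in range(4):
        e=w[(i+1)%4]-w[i]; print(np.linalg.norm(e).round(4),np.degrees(np.arctan2(e[1],e[0])).round(1))
T=optics.camera_params('top')
a=np.radians(12);c=np.array([.481,.2835]);Rm=np.array([[np.cos(a),-np.sin(a)],[np.sin(a),np.cos(a)]])
for nm,P,off,k,x0,x1,y0,y1 in [('w4',W,(180,0),2.8,180,460,0,200),('t2',T,(125,225),4.7,125,215,225,350)]:
    im=cv2.imread(f'pics/{nm}.png');im=cv2.resize(im[y0:y1,x0:x1],None,fx=k,fy=k,interpolation=2)
    for hx,hy,z,col in [(.11,.055,.05,(0,255,255)),(.06,.05,.03,(255,0,255))]:
        q=[np.r_[c+Rm@np.array([sx*hx,sy*hy]),z] for sx,sy in ((-1,-1),(1,-1),(1,1),(-1,1))]
        uv=((proj(P,q)-off)*k).astype(int);cv2.polylines(im,[uv],True,col,1)
    cv2.imwrite(f'pics/{nm}o.png',im)
```

```text
[[0.3631, 0.3202], [0.577, 0.3629], [0.5966, 0.2584], [0.3866, 0.2133]] [0.4808 0.2887]
0.218 11.3
0.1063 -79.4
0.2148 -167.9
0.1094 102.4
[[0.4133, 0.3262], [0.531, 0.3506], [0.5518, 0.2533], [0.4336, 0.2288]] [0.4824 0.2897]
0.1202 11.7
0.0995 -77.9
0.1207 -168.3
0.0995 101.8
```

View pics/w4o.png

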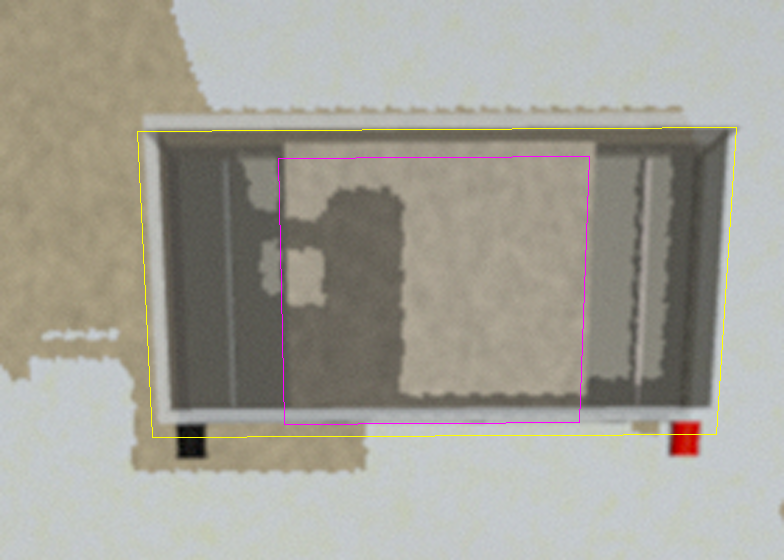

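View pics/t2o.png

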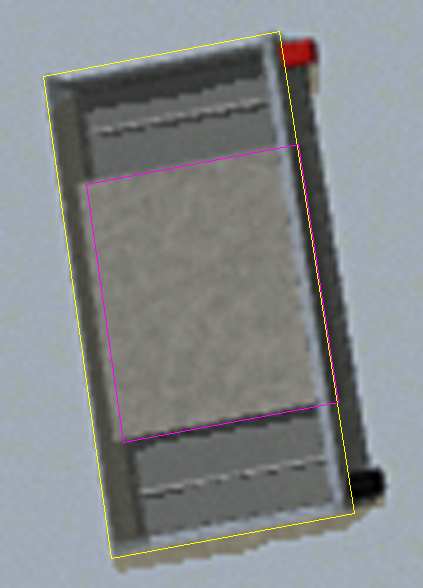

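Run:
```python
from h import *
goal([0.4815,.2875,.10],11.8)
```

```text
tcp [0.4815 0.1636 0.3019] slide [-0.1214  0.2018  0.0254] angular [ 0.    -0.001  0.   ] jaw yaw now 11.8
```

```bash
python3 -m inch '{"slide":[[-0.04,0,0.008],[-0.08,0,0.017],[-0.11,0,0.024],[-0.121,0,0.0254],[-0.1214,0.03,0.0254]],"angular":[[0,0,0],[0,0,0],[0,0,0],[0,0,0],[0,0,0]],"hand":[0,0,0,0,0]}'
python3 -m inch '{"slide":[[0,0.04,0],[0,0.08,0],[0,0.12,0],[0,0.15,0],[0,0.17,0]],"angular":[[0,0,0],[0,0,0],[0,0,0],[0,0,0],[0,0,0]],"hand":[0,0,0,0,0]}'
python3 -m inch '{"slide":[[0,0,0],[0,0,0]],"angular":[[0,0,0],[0,0,0]],"hand":[0,0]}'
python3 - <<'E'
from h import *
goal([0.4815,.2875,.058],11.8)
cv2.imwrite('pics/t5.png',cv2.resize(optics.get_image('top')[200:370,100:300,::-1],None,fx=3.5,fy=3.5,interpolation=2))
cv2.imwrite('pics/s5.png',cv2.resize(optics.get_image('scene')[130:280,330:530,::-1],None,fx=4,fy=4,interpolation=2))
E
```

```text
t: 26.15
tcp_pos: [0.4818, 0.291, 0.2742]
eef_rot: [-0.548, 0.445, -0.446, 0.551]
contact_force: [0.7, 0.1, -1.6]
width: 0.124
t: 26.65
tcp_pos: [0.4807, 0.2869, 0.0997]
eef_rot: [0.55, -0.446, 0.446, -0.548]
contact_force: [0.5, -0.5, -2.3]
width: 0.126
t: 26.85
tcp_pos: [0.4813, 0.2885, 0.1026]
eef_rot: [0.549, -0.445, 0.446, -0.549]
contact_force: [0.8, -0.4, -0.7]
width: 0.127
tcp [0.4813 0.2885 0.1026] slide [ 0.001   0.0446 -0.    ] angular [-0.     0.002  0.   ] jaw yaw now 11.9
```

View pics/s5.png

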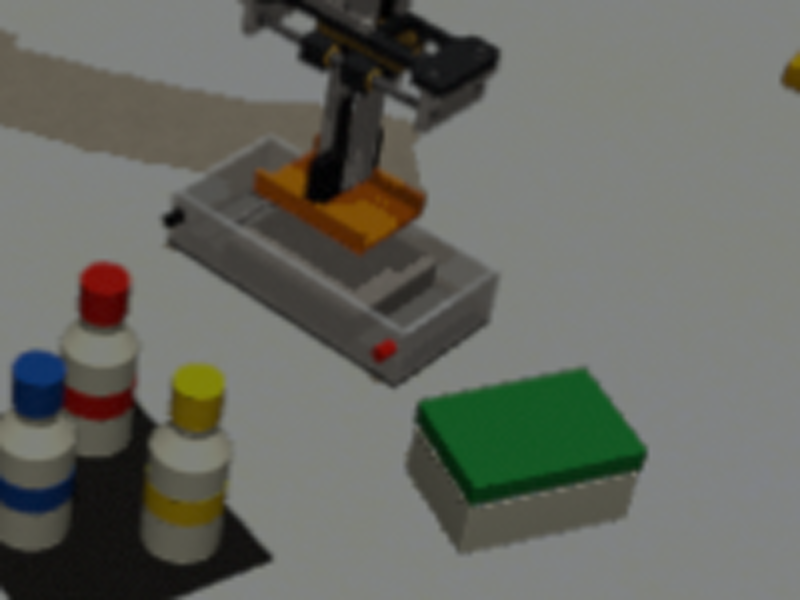

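View pics/t5.png

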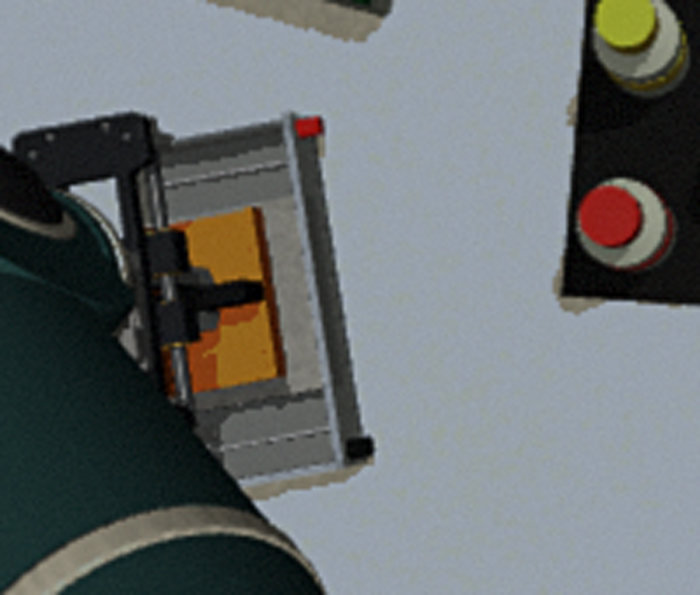

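Run:
```python
from h import *
T=optics.camera_params('top');f=lambda l:(np.array(l)/3.5+[100,200])
a=np.radians(11.8);u=np.array([np.cos(a),np.sin(a)]);v=np.array([-u[1],u[0]])
c=np.array([.4815,.2875])
for nm,l,z in [('wall top',[(252,209),(275,378)],.0925),('wall bot',[(263,207),(286,375)],.0745),('tank wall outer top',[(297,113),(352,462)],.05),('tank outer bot',[(322,125),(372,462)],0.0)]:
    w=plane(T,f(l),z)[:,:2]-c; print(nm,[(round(q@u,4),round(q@v,4)) for q in w])
```

```text
wall top [(np.float64(0.0484), np.float64(-0.0368)), (np.float64(-0.0507), np.float64(-0.0357))]
wall bot [(np.float64(0.0509), np.float64(-0.0377)), (np.float64(-0.0494), np.float64(-0.0366))]
tank wall outer top [(np.float64(0.1076), np.float64(-0.0591)), (np.float64(-0.1067), np.float64(-0.0603))]
tank outer bot [(np.float64(0.1064), np.float64(-0.0596)), (np.float64(-0.11), np.float64(-0.0586))]
```

```bash
python3 -m inch '{"slide":[[0.002,0.01,0],[0.002,0.02,0],[0.002,0.03,0],[0.002,0.038,0],[0.002,0.042,0]],"angular":[[0,0,0],[0,0,0],[0,0,0],[0,0,0],[0,0,0]],"hand":[0,0,0,0,0]}'
python3 -m inch '{"slide":[[0,0.001,0],[0,0.002,0],[0,0.002,0]],"angular":[[0,0,0],[0,0,0],[0,0,0]],"hand":[0,0,0]}'
```

```text
t: 27.45
tcp_pos: [0.4808, 0.2872, 0.0588]
eef_rot: [0.55, -0.445, 0.445, -0.549]
contact_force: [-0.5, -0.3, -1.3]
width: 0.128
t: 27.75
tcp_pos: [0.4813, 0.2874, 0.0581]
eef_rot: [-0.549, 0.445, -0.445, 0.55]
contact_force: [0.0, -0.1, -1.5]
width: 0.124
```

```bash
python3 -m inch '{"slide":[[0,0.001,0],[0,0.0015,0],[0,0.0015,0]],"angular":[[0,0,0],[0,0,0],[0,0,0]],"hand":[0,0,0]}'
```

```text
t: 28.05
tcp_pos: [0.4814, 0.2875, 0.0579]
eef_rot: [-0.549, 0.445, -0.445, 0.55]
contact_force: [-7.1, -5.8, 24.8]
width: 0.129
```

```bash
python3 -m inch '{"slide":[[0,-0.0015,0],[0,-0.0015,0],[0,-0.0015,0],[0,-0.0015,0],[0,-0.0015,0]],"angular":[[0,0,0],[0,0,0],[0,0,0],[0,0,0],[0,0,0]],"hand":[0,0.02,0.04,0.06,0.06]}'
python3 -m inch '{"slide":[[0,0,0],[0,0,0],[0,-0.02,0],[0,-0.06,0],[0,-0.1,0]],"angular":[[0,0,0],[0,0,0],[0,0,0],[0,0,0],[0,0,0]],"hand":[0.06,0.06,0.06,0.06,0.06]}'
python3 -m inch '{"slide":[[0,-0.04,0],[0.03,-0.08,0],[0.07,-0.11,0],[0.11,-0.12,0],[0.15,-0.12,0]],"angular":[[0,0,0],[0,0,0],[0,0,0],[0,0,0],[0,0,0]],"hand":[0.094,0.094,0.094,0.094,0.094]}'
python3 - <<'E'
from h import *
W=optics.camera_params('wrist');im=optics.get_image('wrist');cv2.imwrite('pics/w6.png',im[:,:,::-1]);np.save('w6.npy',W,allow_pickle=True)
cv2.imwrite('pics/t6f.png',optics.get_image('top')[:,:,::-1])
a=cv2.imread('pics/t6f.png');cv2.imwrite('pics/t6.png',cv2.resize(a[225:350,125:215],None,fx=4.7,fy=4.7,interpolation=2))
goal([.5362,.0473,.255],-90); print(env.state()['joint_pos'].round(2))
E
```

```text
t: 28.55
tcp_pos: [0.4812, 0.2873, 0.0578]
eef_rot: [0.549, -0.445, 0.445, -0.549]
contact_force: [0.6, -0.6, 0.2]
width: 0.43
t: 29.05
tcp_pos: [0.4806, 0.2872, 0.1588]
eef_rot: [0.55, -0.445, 0.445, -0.549]
contact_force: [0.7, -0.4, 0.2]
width: 0.64
t: 29.55
tcp_pos: [0.513, 0.1393, 0.2798]
eef_rot: [-0.549, 0.444, -0.446, 0.55]
contact_force: [0.2, 1.0, -0.5]
width: 0.993
tcp [0.5138 0.1351 0.2779] slide [0.0905 0.0231 0.0043] angular [ 1.000e-03 -1.369e+00  2.000e-03] jaw yaw now 11.6
[ 0.39  0.28 -0.85  1.75  0.23  1.21 -0.31]
```

View pics/w6.png

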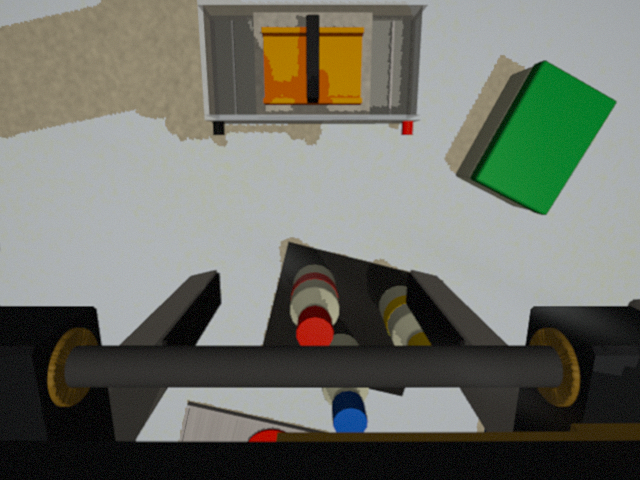

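View pics/t6.png

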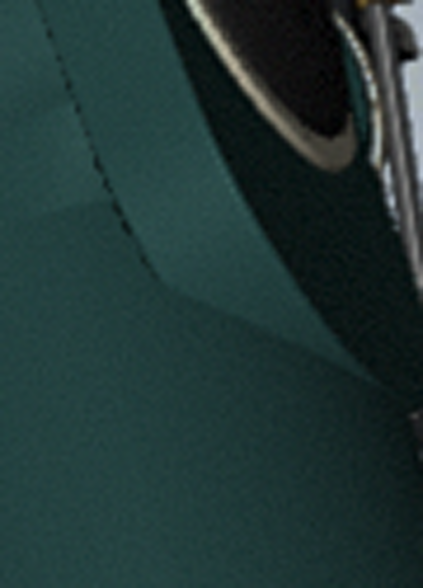

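Wrist: tray at (312,65) within the platform spanning columns 253–372, centred along the tank and straight. I'll measure the across offset.

Run:
```python
from h import *
W=np.load('w6.npy',allow_pickle=True).item()
im=cv2.imread('pics/w6.png');cv2.imwrite('pics/w6c.png',cv2.resize(im[0:140,190:440],None,fx=3.2,fy=3.2,interpolation=2))
```

```text
(no output)
```

View pics/w6c.png

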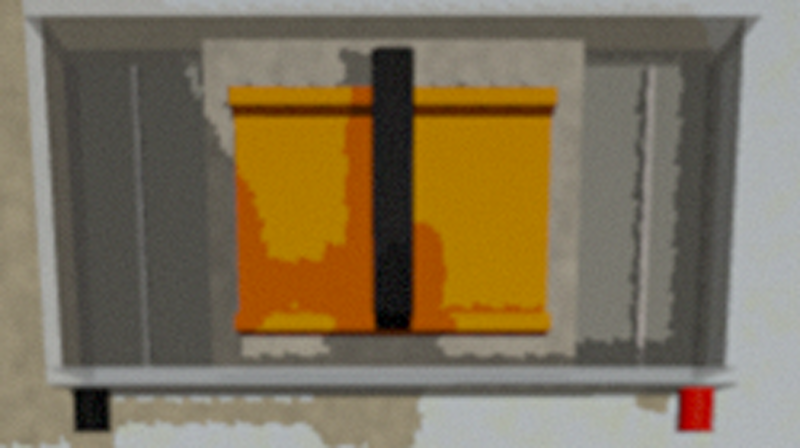

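```bash
python3 -m inch '{"slide":[[0.03,0,0.001],[0.06,0,0.003],[0.085,0,0.004],[0.0905,0,0.0043],[0.0905,0,0.0043]],"angular":[[0,0.14,0],[0,0.28,0],[0,0.42,0],[0,0.56,0],[0,0.7,0]],"hand":[0.094,0.094,0.094,0.094,0.094]}'
python3 - <<'E'
from h import *
goal([.5362,.0473,.255],-90); print(env.state()['joint_pos'].round(2))
E
```

```text
t: 30.15
tcp_pos: [0.5355, 0.0518, 0.2777]
eef_rot: [-0.361, 0.608, -0.608, 0.361]
contact_force: [-0.1, 1.0, 0.2]
width: 0.998
tcp [0.5355 0.0518 0.2777] slide [0.0036 0.0227 0.0028] angular [0.    1.072 0.   ] jaw yaw now -28.6
[ 0.43  0.27 -0.69  1.73  0.18  1.21 -0.81]
```

```bash
python3 -m inch '{"slide":[[0.003,0,0.002],[0.0036,0,0.0028],[0.0036,0,0.0028],[0.0036,0,0.0028],[0.0036,0,0.0028]],"angular":[[0,0.14,0],[0,0.28,0],[0,0.42,0],[0,0.56,0],[0,0.7,0]],"hand":[0.094,0.094,0.094,0.094,0.094]}'
python3 -m inch '{"slide":[[0,0,0],[0,0,0],[0,0.01,0],[0,0.02,0],[0,0.02,0]],"angular":[[0,0.14,0],[0,0.28,0],[0,0.372,0],[0,0.372,0],[0,0.372,0]],"hand":[0.094,0.094,0.094,0.094,0.094]}'
python3 - <<'E'
from h import *
W=np.load('w6.npy',allow_pickle=True).item();f=lambda l:(np.array(l)/3.2+[190,0])
a=np.radians(11.8);u=np.array([np.cos(a),np.sin(a)]);v=np.array([-u[1],u[0]]);c=np.array([.4815,.2875])
for nm,l,z in [('plat far',[(203,40),(583,40)],.03),('tray far top',[(230,88),(556,88)],.048),('tray near bot',[(237,333),(549,333)],.03),('plat L/R',[(210,300),(577,300)],.03),('tray near top',[(237,330),(549,330)],.048),('tank near outer top',[(50,385),(735,385)],.05),('tank far inner top',[(45,17),(750,17)],.05)]:
    w=plane(W,f(l),z)[:,:2]-c; print(nm,[(round(q@u,4),round(q@v,4)) for q in w])
goal([.5362,.0473,.115],-90)
cv2.imwrite('pics/t7f.png',optics.get_image('top')[:,:,::-1])
b=cv2.imread('pics/t7f.png');cv2.imwrite('pics/t7.png',cv2.resize(b[190:350,125:355],None,fx=3.4,fy=3.4,interpolation=2))
E
```

```text
t: 30.65
tcp_pos: [0.536, 0.0488, 0.2778]
eef_rot: [-0.132, 0.695, -0.695, 0.132]
contact_force: [0.2, 0.3, -0.2]
width: 0.998
t: 31.15
tcp_pos: [0.5354, 0.0486, 0.2565]
eef_rot: [-0.005, 0.707, -0.707, 0.003]
contact_force: [-0.1, 0.2, 1.0]
width: 1.003
plat far [(np.float64(-0.0589), np.float64(0.0515)), (np.float64(0.0604), np.float64(0.0518))]
tray far top [(np.float64(-0.0487), np.float64(0.0325)), (np.float64(0.0501), np.float64(0.0328))]
tray near bot [(np.float64(-0.0506), np.float64(-0.0358)), (np.float64(0.0523), np.float64(-0.0355))]
plat L/R [(np.float64(-0.0592), np.float64(-0.0255)), (np.float64(0.0612), np.float64(-0.0252))]
tray near top [(np.float64(-0.0484), np.float64(-0.037)), (np.float64(0.0501), np.float64(-0.0368))]
tank near outer top [(np.float64(-0.1079), np.float64(-0.0538)), (np.float64(0.1094), np.float64(-0.0533))]
tank far inner top [(np.float64(-0.103), np.float64(0.0511)), (np.float64(0.1071), np.float64(0.0518))]
tcp [0.5354 0.0486 0.2565] slide [-0.0011  0.1415  0.0013] angular [0.    0.011 0.002] jaw yaw now -89.3
```

View pics/t7.png

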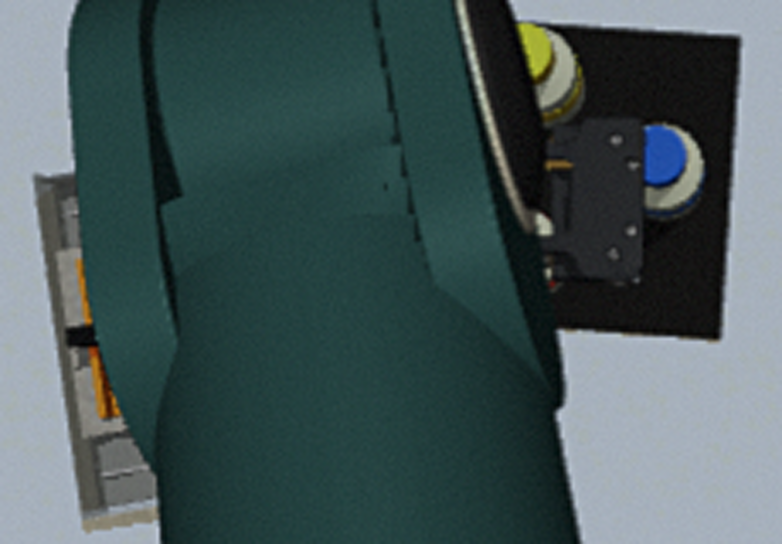

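Tray sits within ~4 mm of the tank centre by both wrist and earlier top measurements, parallel within a degree. Arm now blocks most of the tank from the top camera; I'll recheck later. Pick red.

```bash
python3 -m inch '{"slide":[[-0.001,0.04,0.001],[-0.001,0.08,0.001],[-0.001,0.12,0.001],[-0.001,0.135,0.001],[-0.001,0.142,0.001]],"angular":[[0,0.011,0],[0,0.011,0],[0,0.011,0],[0,0.011,0],[0,0.011,0]],"hand":[0.094,0.094,0.094,0.094,0.094]}'
python3 -m inch '{"slide":[[0,0,0],[0,0,0],[0,0,0],[0,0,0],[0,0,0]],"angular":[[0,0,0],[0,0,0],[0,0,0],[0,0,0],[0,0,0]],"hand":[0.02,0.02,0.02,0.02,0.02]}' 30
python3 -m inch '{"slide":[[0,0,0],[0,0,0],[0,0,0],[0,0,0],[0,0,0]],"angular":[[0,0,0],[0,0,0],[0,0,0],[0,0,0],[0,0,0]],"hand":[0.02,0.02,0.02,0.02,0.02]}' 30
python3 - <<'E'
from h import *
goal([.5365,.0472,.1135],-90)
E
```

```text
t: 31.7
tcp_pos: [0.5369, 0.0475, 0.1153]
eef_rot: [0.0, 0.707, -0.707, -0.001]
contact_force: [0.0, -0.1, 0.9]
width: 1.0
t: 32.2
tcp_pos: [0.5374, 0.0474, 0.1165]
eef_rot: [-0.001, -0.707, 0.707, 0.001]
contact_force: [0.2, -0.4, 0.5]
width: 0.609
t: 32.7
tcp_pos: [0.5371, 0.0474, 0.1159]
eef_rot: [0.001, 0.707, -0.707, -0.001]
contact_force: [-0.3, -1.1, 0.3]
width: 0.354
tcp [0.5371 0.0474 0.1159] slide [0.0006 0.0024 0.0002] angular [ 0.    -0.003  0.   ] jaw yaw now -90.2
```

```bash
python3 -m inch '{"slide":[[0,-0.005,0],[0,-0.02,0],[0,-0.06,0],[0,-0.11,0],[0,-0.16,0]],"angular":[[0,0,0],[0,0,0],[0,0,0],[0,0,0],[0,0,0]],"hand":[0.02,0.02,0.02,0.02,0.02]}'
python3 -m inch '{"slide":[[0,-0.01,0.02],[0.001,-0.01,0.055],[0.003,-0.01,0.1],[0.005,-0.01,0.145],[0.007,-0.01,0.19]],"angular":[[0,0,0],[0,0,0],[0,0,0],[0,0,0],[0,0,0]],"hand":[0.02,0.02,0.02,0.02,0.02]}'
python3 -m inch '{"slide":[[0,0,0.035],[0,0,0.055],[0,0.02,0.064],[0,0.06,0.0642],[0,0.1,0.0642]],"angular":[[0,0,0],[0,0,0],[0,0,0],[0,0,0],[0,0,0]],"hand":[0.02,0.02,0.02,0.02,0.02]}'
python3 - <<'E'
from h import *
goal([.5295,-.2068,.122],-90)
E
```

```text
t: 33.2
tcp_pos: [0.5365, 0.0477, 0.2788]
eef_rot: [0.001, 0.707, -0.707, -0.001]
contact_force: [1.2, -0.6, -2.4]
width: 0.361
t: 33.7
tcp_pos: [0.529, -0.1441, 0.2873]
eef_rot: [-0.001, -0.707, 0.707, 0.001]
contact_force: [0.8, -0.1, -2.1]
width: 0.358
t: 34.2
tcp_pos: [0.5295, -0.2072, 0.1863]
eef_rot: [-0.002, -0.707, 0.707, 0.001]
contact_force: [0.9, 0.2, -3.6]
width: 0.359
tcp [ 0.5295 -0.2072  0.1863] slide [ 0.0001  0.0643 -0.0004] angular [-0.001 -0.004 -0.002] jaw yaw now -90.2
```

```bash
python3 -m inch '{"slide":[[0,0.025,0],[0,0.045,0],[0,0.058,0],[0,0.062,0],[0,0.063,0]],"angular":[[0,0,0],[0,0,0],[0,0,0],[0,0,0],[0,0,0]],"hand":[0.02,0.02,0.02,0.02,0.02]}'
python3 -m inch '{"slide":[[0,0.001,0],[0,0.002,0],[0,0.002,0]],"angular":[[0,0,0],[0,0,0],[0,0,0]],"hand":[0.02,0.02,0.02]}'
```

```text
t: 34.7
tcp_pos: [0.5296, -0.2068, 0.1235]
eef_rot: [0.001, 0.707, -0.707, -0.001]
contact_force: [-0.2, 0.5, -2.8]
width: 0.355
t: 35.0
tcp_pos: [0.5295, -0.2068, 0.1214]
eef_rot: [-0.001, -0.707, 0.707, 0.001]
contact_force: [-0.0, -0.4, -3.0]
width: 0.357
```

```bash
python3 -m inch '{"slide":[[0,0.001,0],[0,0.001,0],[0,0.001,0]],"angular":[[0,0,0],[0,0,0],[0,0,0]],"hand":[0.02,0.02,0.02]}'
```

```text
t: 35.3
tcp_pos: [0.5299, -0.2068, 0.1208]
eef_rot: [-0.002, -0.707, 0.707, 0.001]
contact_force: [-1.8, 0.9, 6.9]
width: 0.355
```

```bash
python3 -m inch '{"slide":[[0,0,0],[0,0,0],[0,0,0],[0,0,0],[0,0,0]],"angular":[[0,0,0],[0,0,0],[0,0,0],[0,0,0],[0,0,0]],"hand":[0.05,0.07,0.094,0.094,0.094]}'
python3 -m inch '{"slide":[[0,0,0],[0,0,0],[0,-0.04,0],[0,-0.09,0],[0,-0.14,0]],"angular":[[0,0,0],[0,0,0],[0,0,0],[0,0,0],[0,0,0]],"hand":[0.094,0.094,0.094,0.094,0.094]}'
python3 -m inch '{"slide":[[-0.01,0,-0.035],[-0.025,0,-0.075],[-0.04,0,-0.115],[-0.055,0,-0.155],[-0.059,0,-0.17]],"angular":[[0,0,0],[0,0,0],[0,0,0],[0,0,0],[0,0,0]],"hand":[0.094,0.094,0.094,0.094,0.094]}'
python3 -m inch '{"slide":[[0,0,0]],"angular":[[0,0,0]],"hand":[0.094]}'
python3 - <<'E'
from h import *
goal([.5885,-.0358,.115],-90)
cv2.imwrite('pics/t8.png',optics.get_image('top')[:,:,::-1])
E
```

```text
t: 35.8
tcp_pos: [0.5293, -0.2068, 0.1199]
eef_rot: [0.001, 0.707, -0.707, -0.001]
contact_force: [-0.1, 0.0, -0.6]
width: 0.745
t: 36.3
tcp_pos: [0.5289, -0.2065, 0.2615]
eef_rot: [0.001, 0.707, -0.707, -0.001]
contact_force: [1.0, -0.1, -0.1]
width: 0.998
t: 36.8
tcp_pos: [0.5896, -0.0324, 0.26]
eef_rot: [-0.0, 0.708, -0.707, 0.001]
contact_force: [-0.7, -0.3, -0.5]
width: 1.002
t: 36.9
tcp_pos: [0.5891, -0.0343, 0.2598]
eef_rot: [-0.0, 0.707, -0.707, 0.0]
contact_force: [-0.8, 0.4, 0.7]
width: 1.004
tcp [ 0.5891 -0.0343  0.2598] slide [0.0006 0.1448 0.0017] angular [0.001 0.001 0.   ] jaw yaw now -90.0
```

View pics/t8.png

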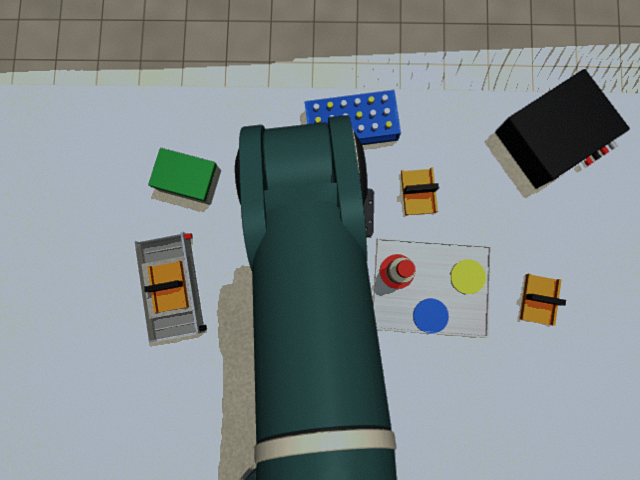

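Run:
```python
from h import *
T=optics.camera_params('top');t=cv2.imread('pics/t8.png')[:,:,::-1].copy()
C={'blue':((105,150,60),(125,255,255)),'yellow':((24,120,80),(34,255,255))}
for k,(a,b) in C.items():
    m=hsvmask(t,a,b);mm=np.zeros_like(m);mm[240:336,372:490]=m[240:336,372:490]
    c=max(cv2.findContours(mm,0,2)[0],key=cv2.contourArea)
    q=plane(T,c.reshape(-1,2).astype(float),.008)[:,:2].astype(np.float32);(cx,cy),r=cv2.minEnclosingCircle(q);print(k,round(cx,4),round(cy,4),round(r,4),plane(T,[np.mean(c.reshape(-1,2),0)],.008))
m=hsvmask(t,(172,150,60),(6,255,255));print([ (b[1],plane(T,[b[1]],.144)[0].round(4)) for b in blobs(m) if 375<b[1][0]<420])
cv2.imwrite('pics/t8c.png',cv2.resize(t[225:350,125:215,::-1],None,fx=4.7,fy=4.7,interpolation=2))
m=hsvmask(t,(172,150,60),(6,255,255))
```

```text
blue 0.4346 -0.2804 0.0375 [[ 0.43006173 -0.28097886  0.008     ]]
yellow 0.5214 -0.3612 0.0378 [[ 0.52105592 -0.36428958  0.008     ]]
[([390.8, 272.6], array([ 0.5181, -0.1778,  0.144 ])), ([405.4, 268.2], array([ 0.5272, -0.2055,  0.144 ]))]
```

View pics/t8c.png

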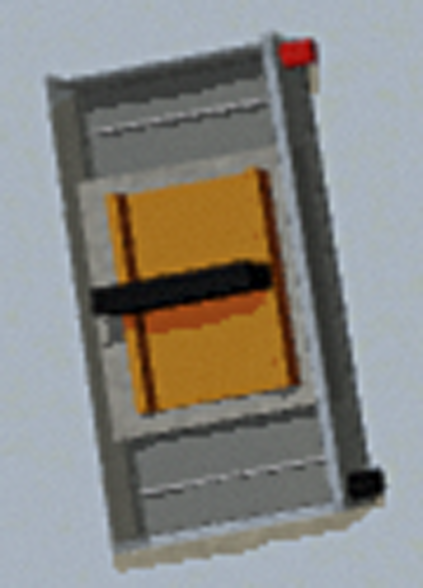

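```bash
python3 -m inch '{"slide":[[0.0006,0.04,0.0015],[0.0006,0.08,0.0015],[0.0006,0.12,0.0015],[0.0006,0.138,0.0015],[0.0006,0.145,0.0015]],"angular":[[0,0,0],[0,0,0],[0,0,0],[0,0,0],[0,0,0]],"hand":[0.094,0.094,0.094,0.094,0.094]}'
python3 -m inch '{"slide":[[0,0,0],[0,0,0],[0,0,0],[0,0,0],[0,0,0]],"angular":[[0,0,0],[0,0,0],[0,0,0],[0,0,0],[0,0,0]],"hand":[0.02,0.02,0.02,0.02,0.02]}' 30
python3 -m inch '{"slide":[[0,0,0],[0,0,0],[0,0,0],[0,0,0],[0,0,0]],"angular":[[0,0,0],[0,0,0],[0,0,0],[0,0,0],[0,0,0]],"hand":[0.02,0.02,0.02,0.02,0.02]}' 30
python3 - <<'E'
from h import *
goal([.4355,-.2785,.28],-90)
E
```

```text
t: 37.45
tcp_pos: [0.5869, -0.0404, 0.1129]
eef_rot: [-0.001, -0.707, 0.707, 0.003]
contact_force: [0.3, -0.1, -0.4]
width: 0.998
t: 37.95
tcp_pos: [0.5885, -0.0385, 0.1155]
eef_rot: [-0.001, -0.707, 0.707, 0.001]
contact_force: [0.0, -0.1, 1.3]
width: 0.614
t: 38.45
tcp_pos: [0.5882, -0.0384, 0.1148]
eef_rot: [0.001, 0.707, -0.707, -0.001]
contact_force: [0.7, 1.2, -0.3]
width: 0.357
tcp [ 0.5882 -0.0384  0.1148] slide [ 0.152  -0.1652  0.2406] angular [ 0.    -0.003  0.   ] jaw yaw now -90.2
```

```bash
python3 -m inch '{"slide":[[0,-0.005,0],[0,-0.02,0],[0,-0.06,0],[0,-0.11,0],[0,-0.16,0]],"angular":[[0,0,0],[0,0,0],[0,0,0],[0,0,0],[0,0,0]],"hand":[0.02,0.02,0.02,0.02,0.02]}'
python3 -m inch '{"slide":[[0.015,-0.015,0.02],[0.04,-0.02,0.055],[0.07,-0.02,0.09],[0.1,-0.02,0.13],[0.13,-0.02,0.17]],"angular":[[0,0,0],[0,0,0],[0,0,0],[0,0,0],[0,0,0]],"hand":[0.02,0.02,0.02,0.02,0.02]}'
python3 -m inch '{"slide":[[0.017,0,0.035],[0.0225,0,0.06],[0.0234,0.02,0.0716],[0.0234,0.06,0.0716],[0.0234,0.1,0.0716]],"angular":[[0,0,0],[0,0,0],[0,0,0],[0,0,0],[0,0,0]],"hand":[0.02,0.02,0.02,0.02,0.02]}'
python3 - <<'E'
from h import *
goal([.4348,-.280,.1205],-90)
E
```

```text
t: 38.95
tcp_pos: [0.5877, -0.0382, 0.2778]
eef_rot: [0.001, 0.707, -0.707, -0.001]
contact_force: [1.3, -0.4, -2.0]
width: 0.358
t: 39.45
tcp_pos: [0.4563, -0.209, 0.2962]
eef_rot: [-0.001, -0.707, 0.707, 0.001]
contact_force: [0.5, -1.5, -1.9]
width: 0.355
t: 39.95
tcp_pos: [0.4342, -0.2801, 0.1952]
eef_rot: [-0.002, -0.707, 0.708, 0.001]
contact_force: [0.8, -0.4, -3.4]
width: 0.36
tcp [ 0.4342 -0.2801  0.1952] slide [-0.0004  0.0747 -0.0002] angular [-0.001 -0.004 -0.002] jaw yaw now -90.2
```

```bash
python3 -m inch '{"slide":[[0,0.03,0],[0,0.055,0],[0,0.068,0],[0,0.073,0],[0,0.074,0]],"angular":[[0,0,0],[0,0,0],[0,0,0],[0,0,0],[0,0,0]],"hand":[0.02,0.02,0.02,0.02,0.02]}'
python3 -m inch '{"slide":[[0,0.001,0],[0,0.002,0],[0,0.002,0]],"angular":[[0,0,0],[0,0,0],[0,0,0]],"hand":[0.02,0.02,0.02]}'
```

```text
t: 40.45
tcp_pos: [0.4344, -0.2797, 0.1216]
eef_rot: [-0.001, -0.707, 0.707, 0.001]
contact_force: [-0.9, -0.4, -2.3]
width: 0.36
t: 40.75
tcp_pos: [0.4346, -0.2798, 0.1198]
eef_rot: [-0.002, -0.707, 0.707, 0.001]
contact_force: [0.4, -0.1, 4.2]
width: 0.357
```

Contact. Release, go to yellow at (0.6465, 0.0427).

```bash
python3 -m inch '{"slide":[[0,0,0],[0,0,0],[0,0,0],[0,0,0],[0,0,0]],"angular":[[0,0,0],[0,0,0],[0,0,0],[0,0,0],[0,0,0]],"hand":[0.05,0.07,0.094,0.094,0.094]}'
python3 -m inch '{"slide":[[0,0,0],[0,0,0],[0,-0.04,0],[0,-0.09,0],[0,-0.14,0]],"angular":[[0,0,0],[0,0,0],[0,0,0],[0,0,0],[0,0,0]],"hand":[0.094,0.094,0.094,0.094,0.094]}'
python3 -m inch '{"slide":[[-0.02,-0.02,-0.03],[-0.045,-0.02,-0.06],[-0.07,-0.02,-0.095],[-0.095,-0.02,-0.13],[-0.12,-0.02,-0.165]],"angular":[[0,0,0],[0,0,0],[0,0,0],[0,0,0],[0,0,0]],"hand":[0.094,0.094,0.094,0.094,0.094]}'
python3 -m inch '{"slide":[[-0.025,0,-0.035],[-0.05,0,-0.07],[-0.075,0,-0.11],[-0.0915,0,-0.15],[-0.0915,0,-0.157]],"angular":[[0,0,0],[0,0,0],[0,0,0],[0,0,0],[0,0,0]],"hand":[0.094,0.094,0.094,0.094,0.094]}'
python3 -m inch '{"slide":[[0,0,0]],"angular":[[0,0,0]],"hand":[0.094]}'
python3 - <<'E'
from h import *
goal([.6465,.0427,.115],-90)
E
```

```text
t: 41.25
tcp_pos: [0.4341, -0.2796, 0.1189]
eef_rot: [0.001, 0.707, -0.707, -0.001]
contact_force: [-0.3, 0.9, 0.1]
width: 0.742
t: 41.75
tcp_pos: [0.4337, -0.2792, 0.2606]
eef_rot: [0.001, 0.707, -0.707, -0.001]
contact_force: [0.6, -0.7, 0.6]
width: 1.001
t: 42.25
tcp_pos: [0.5553, -0.1135, 0.279]
eef_rot: [-0.001, -0.707, 0.707, 0.001]
contact_force: [0.3, -0.6, -0.2]
width: 0.997
t: 42.75
tcp_pos: [0.6472, 0.0476, 0.2782]
eef_rot: [-0.001, 0.708, -0.706, 0.001]
contact_force: [0.8, -0.7, 0.7]
width: 1.002
t: 42.85
tcp_pos: [0.6464, 0.0435, 0.2784]
eef_rot: [-0.0, 0.707, -0.707, -0.0]
contact_force: [0.1, -0.1, 0.0]
width: 1.001
tcp [0.6464 0.0435 0.2784] slide [-0.0002  0.1634  0.001 ] angular [ 0.001 -0.     0.001] jaw yaw now -90.0
```

```bash
python3 -m inch '{"slide":[[0,0.045,0],[0,0.09,0],[0,0.13,0],[0,0.155,0],[0,0.164,0]],"angular":[[0,0,0],[0,0,0],[0,0,0],[0,0,0],[0,0,0]],"hand":[0.094,0.094,0.094,0.094,0.094]}'
python3 -m inch '{"slide":[[0,0,0],[0,0,0],[0,0,0],[0,0,0],[0,0,0]],"angular":[[0,0,0],[0,0,0],[0,0,0],[0,0,0],[0,0,0]],"hand":[0.02,0.02,0.02,0.02,0.02]}' 30
python3 -m inch '{"slide":[[0,0,0],[0,0,0],[0,0,0],[0,0,0],[0,0,0]],"angular":[[0,0,0],[0,0,0],[0,0,0],[0,0,0],[0,0,0]],"hand":[0.02,0.02,0.02,0.02,0.02]}' 30
python3 -m inch '{"slide":[[0,-0.005,0],[0,-0.02,0],[0,-0.06,0],[0,-0.11,0],[0,-0.16,0]],"angular":[[0,0,0],[0,0,0],[0,0,0],[0,0,0],[0,0,0]],"hand":[0.02,0.02,0.02,0.02,0.02]}'
python3 - <<'E'
from h import *
goal([.5215,-.3607,.28],-90)
E
```

```text
t: 43.35
tcp_pos: [0.6451, 0.0395, 0.1124]
eef_rot: [-0.001, -0.707, 0.707, 0.003]
contact_force: [0.9, -1.0, -0.4]
width: 1.001
t: 43.85
tcp_pos: [0.6469, 0.0418, 0.1156]
eef_rot: [-0.001, -0.707, 0.707, 0.001]
contact_force: [-0.2, 0.9, 0.2]
width: 0.609
t: 44.35
tcp_pos: [0.6466, 0.0418, 0.1149]
eef_rot: [0.001, 0.707, -0.707, -0.001]
contact_force: [-0.8, 0.2, 0.4]
width: 0.355
t: 44.85
tcp_pos: [0.6461, 0.0419, 0.2779]
eef_rot: [0.001, 0.707, -0.707, -0.001]
contact_force: [-0.1, 0.2, -2.2]
width: 0.356
tcp [0.6461 0.0419 0.2779] slide [ 0.1235 -0.0023  0.403 ] angular [ 0.    -0.003 -0.   ] jaw yaw now -90.2
```

```bash
python3 -m inch '{"slide":[[0.005,-0.01,0.025],[0.015,-0.01,0.06],[0.028,-0.01,0.1],[0.04,-0.01,0.14],[0.052,-0.01,0.18]],"angular":[[0,0,0],[0,0,0],[0,0,0],[0,0,0],[0,0,0]],"hand":[0.02,0.02,0.02,0.02,0.02]}'
python3 -m inch '{"slide":[[0.013,0,0.04],[0.026,0,0.08],[0.04,0,0.12],[0.055,0,0.165],[0.0655,0,0.2]],"angular":[[0,0,0],[0,0,0],[0,0,0],[0,0,0],[0,0,0]],"hand":[0.02,0.02,0.02,0.02,0.02]}'
python3 -m inch '{"slide":[[0.004,0,0.013],[0.0062,0,0.0227],[0.0062,0.03,0.0233],[0.0062,0.07,0.0233],[0.0062,0.11,0.0233]],"angular":[[0,0,0],[0,0,0],[0,0,0],[0,0,0],[0,0,0]],"hand":[0.02,0.02,0.02,0.02,0.02]}'
python3 - <<'E'
from h import *
goal([.5215,-.3607,.1205],-90)
E
```

```text
t: 45.35
tcp_pos: [0.5933, -0.1394, 0.2863]
eef_rot: [-0.001, -0.707, 0.707, 0.001]
contact_force: [0.1, -0.2, -2.2]
width: 0.359
t: 45.85
tcp_pos: [0.5264, -0.3405, 0.2863]
eef_rot: [-0.002, -0.707, 0.707, 0.001]
contact_force: [0.3, -0.2, -2.2]
width: 0.359
t: 46.35
tcp_pos: [0.5225, -0.3599, 0.1747]
eef_rot: [-0.001, -0.707, 0.707, -0.0]
contact_force: [0.3, -0.3, -2.2]
width: 0.356
tcp [ 0.5225 -0.3599  0.1747] slide [0.0011 0.0542 0.0008] angular [-0.    -0.001 -0.002] jaw yaw now -90.1
```

```bash
python3 -m inch '{"slide":[[0.001,0.02,0.0005],[0.001,0.04,0.0005],[0.001,0.049,0.0005],[0.001,0.052,0.0005],[0.001,0.053,0.0005]],"angular":[[0,0,0],[0,0,0],[0,0,0],[0,0,0],[0,0,0]],"hand":[0.02,0.02,0.02,0.02,0.02]}'
python3 -m inch '{"slide":[[0,0.001,0],[0,0.002,0],[0,0.002,0]],"angular":[[0,0,0],[0,0,0],[0,0,0]],"hand":[0.02,0.02,0.02]}'
```

```text
t: 46.85
tcp_pos: [0.5212, -0.3613, 0.1226]
eef_rot: [-0.001, -0.707, 0.707, 0.001]
contact_force: [0.1, -0.3, -1.9]
width: 0.352
t: 47.15
tcp_pos: [0.5207, -0.3617, 0.1203]
eef_rot: [-0.001, -0.707, 0.707, 0.001]
contact_force: [0.2, 0.4, -1.4]
width: 0.361
```

```bash
python3 -m inch '{"slide":[[0,0.0005,0],[0,0.001,0],[0,0.001,0]],"angular":[[0,0,0],[0,0,0],[0,0,0]],"hand":[0.02,0.02,0.02]}'
```

```text
t: 47.45
tcp_pos: [0.5212, -0.3617, 0.1198]
eef_rot: [-0.001, -0.707, 0.707, 0.001]
contact_force: [-1.7, 1.4, 8.0]
width: 0.357
```

Release, rise and back off toward the base side for a clear view.

```bash
python3 -m inch '{"slide":[[0,0,0],[0,0,0],[0,0,0],[0,0,0],[0,0,0]],"angular":[[0,0,0],[0,0,0],[0,0,0],[0,0,0],[0,0,0]],"hand":[0.05,0.07,0.094,0.094,0.094]}'
python3 -m inch '{"slide":[[0,0,0],[0,0,0],[0,-0.04,0],[0,-0.09,0],[0,-0.14,0]],"angular":[[0,0,0],[0,0,0],[0,0,0],[0,0,0],[0,0,0]],"hand":[0.094,0.094,0.094,0.094,0.094]}'
python3 -m inch '{"slide":[[0.03,-0.03,0.02],[0.06,-0.05,0.05],[0.09,-0.05,0.09],[0.12,-0.05,0.13],[0.16,-0.05,0.16]],"angular":[[0,0,0],[0,0,0],[0,0,0],[0,0,0],[0,0,0]],"hand":[0.094,0.094,0.094,0.094,0.094]}'
python3 -m inch '{"slide":[[0.03,0,0.03],[0.06,0,0.06],[0.07,0,0.1],[0.07,0,0.1],[0.07,0,0.1]],"angular":[[0,0,0],[0,0,0],[0,0,0],[0,0,0],[0,0,0]],"hand":[0.094,0.094,0.094,0.094,0.094]}'
python3 - <<'E'
from h import *
for n in('top','scene'): cv2.imwrite(f'pics/{n}9.png',optics.get_image(n)[:,:,::-1])
t=cv2.imread('pics/top9.png')[:,:,::-1].copy();T=optics.camera_params('top')
sc=cv2.imread('pics/scene9.png')[:,:,::-1].copy()
C={'red':((172,150,60),(6,255,255)),'blue':((105,150,60),(125,255,255)),'yellow':((24,120,80),(34,255,255))}
for k,(a,b) in C.items(): print(k,[(s,c,plane(T,[c],.144)[0].round(4).tolist()) for s,c in blobs(hsvmask(t,a,b)) if 370<c[0]<500 and c[1]>230])
cv2.imwrite('pics/t9c.png',cv2.resize(t[225:350,360:580,::-1],None,fx=3.6,fy=3.6,interpolation=2))
cv2.imwrite('pics/s9c.png',cv2.resize(sc[130:330,120:520,::-1],None,fx=2,fy=2,interpolation=2))
print(env.state()['joint_vel'].round(3))
E
```

```text
t: 47.95
tcp_pos: [0.5206, -0.3617, 0.1188]
eef_rot: [0.001, 0.707, -0.707, -0.001]
contact_force: [0.2, -0.1, -0.3]
width: 0.742
t: 48.45
tcp_pos: [0.5202, -0.3613, 0.2604]
eef_rot: [0.001, 0.707, -0.707, -0.001]
contact_force: [0.9, 0.5, 0.5]
width: 1.0
t: 48.95
tcp_pos: [0.359, -0.5228, 0.3088]
eef_rot: [-0.001, -0.707, 0.707, 0.001]
contact_force: [0.5, -0.1, -0.3]
width: 0.999
t: 49.45
tcp_pos: [0.2895, -0.6211, 0.3082]
eef_rot: [0.001, 0.707, -0.707, -0.001]
contact_force: [0.8, -0.8, -0.8]
width: 1.0
red [([380, 255, 32, 34, 317], [390.8, 272.6], [0.5181, -0.1778, 0.144]), ([397, 260, 18, 18, 241], [405.6, 268.1], [0.5274, -0.2058, 0.144])]
blue [([414, 299, 31, 34, 296], [424.5, 313.8], [0.4419, -0.2419, 0.144]), ([435, 310, 18, 18, 244], [443.5, 318.3], [0.4344, -0.2776, 0.144])]
yellow [([451, 260, 30, 34, 306], [462.2, 276.1], [0.5147, -0.3132, 0.144]), ([479, 265, 17, 18, 239], [487.1, 273.8], [0.5202, -0.3603, 0.144])]
[-0.008 -0.01  -0.     0.004  0.    -0.002  0.001]
```

View pics/t9c.png

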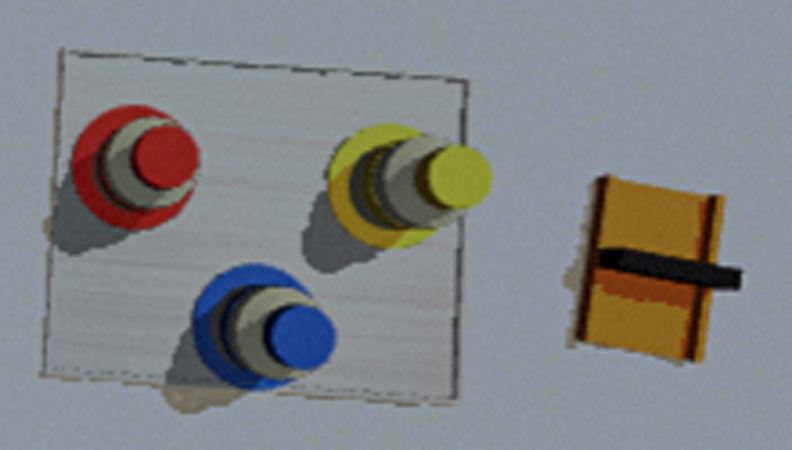

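View pics/s9c.png

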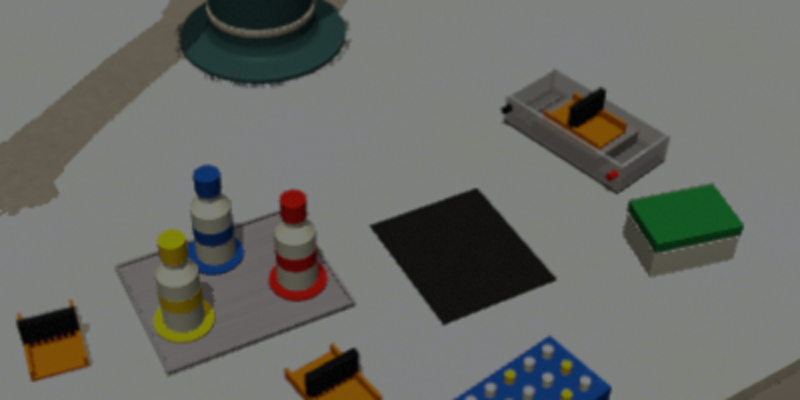

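View pics/top9.png

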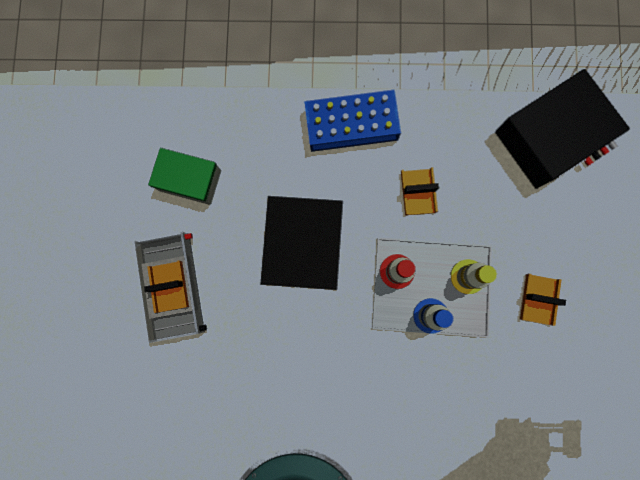

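All three caps measure within 3 mm of their coaster centres, and the bottles stand upright. The gel tray is in the tank at (168,287) and the tip box is unmoved. Handing in.

```bash
python3 -c "
from cell import workorder
print(workorder.job_done())"
```

```text
the job is handed in; nothing more can be done
None
```

I handed the job in at about 49.5 s of the 152 s allowed; it reported no verdict. I stood the three bottles on the mat and laid the nearest gel tray (the one on the steel spill tray) on the tank platform. Then I put each bottle back on its own coaster and moved the arm clear.

- **Bottles:** the last top view put the caps 1.5 mm (red), 2.5 mm (blue) and about 1 mm (yellow) from their coaster centres. The limit is 12 mm. All three looked upright in the top and scene views.
- **Gel tray:** it lies flat and parallel to the tank within about 1°. It is centred along the tank.
- **Disagreement on the tray:** the top and wrist cameras put the tank centre about 6 mm apart across its width. I aimed between the two, so by either camera the tray is off by about 4 mm at most, also within the 12 mm limit.
- **Tip box:** its position in the last top view matches the first one, and I never touched it.
- **Forces:** the highest wrist force reading at the end of a move was about 26 N, when the tray met the platform.

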